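# Cock the spring coder, load a blister card and trip it

## Task

Mark the blister card on the spring coder. Draw the striker arm up and back by its black side handle until the sear catches, without forcing it against the buffer, and let go of it; then slide the card gently and squarely home against the two back stops under the striker, and press the red paddle to trip the arm so that it snaps down onto the card. Leave the card there under the striker, never let the arm fly down unless the card is home, and leave the other things on the bench where they are.

Things in the scene. Friction and masses are not known exactly. Their poses are not given: they have to be found in the camera images.
- coder: the coder, a grey bench machine fixed on the worktop. Origin: on the worktop, under the middle of its stop line. x is the feed direction of the card (away from the robot), y to the left, z up. Bed at z = 20 mm from x = -118 mm; side guides 138 mm apart rise 9 mm above it. On the left (y = 72 to 118 mm) stand a dark cam (x over 19 mm, 115 mm high) and a buffer (x over 60 mm, 121 mm high)
- stop_line (a point): middle of the line that the front faces of the two back stops make, at bed height; axes as the coder's. The stops are at y = 45 and -45 mm, 30 mm wide and rise 13 mm above the bed
- shaft (a point): middle of the shaft on which the striker arm swings: at x = 56, y = 0, z = 78 mm in the coder's frame, shaft along y; axes as the coder's. Cheeks beside it reach z = 99 mm at y within 25 mm
- striker (a joint): angle of the striker arm (rad): 0 at rest with its brass die 2 mm above the bare bed, grows as it swings up and back about the shaft. A spring pulls it down: about 6 N at the handle at 0, rising to about 11 N at 1.6 rad (a few N more while it pushes the lever down); nothing else holds it until the sear catches. With the card under the die it rests at about 0.075
- handle (a point): middle of the black round grip of the arm's side handle, 17 mm thick, 52 mm long, along the coder's y axis; it spins freely on its rod, so it can stay pinched from above. It swings round the shaft on a radius of 107 mm at y = -56 mm; at arm angle 0 it is at x = -49, z = 60 mm in the coder's frame, its underside 24 mm above the card. Axes: the arm's
- trip_lever (a joint): angle of the trip lever, whose sear catches the arm at an arm angle between 1.15 and 1.71 rad (hidden strike setting, new each time). 0 with the paddle up. Drawing the arm near the catch pushes the lever down to about 0.2 rad; it snaps back to 0 when the sear has caught, and the arm, eased off, then drops less than 0.03 rad and no longer pulls
- paddle (a point): middle of the top of the red paddle, 26 x 26 mm, at the front of the trip lever: x = -30, y = 102, z = 68 mm in the coder's frame when up, open from above. The lever turns about an axis 128 mm behind it. With the arm cocked, pressing it down about 10 mm against 5 to 8 N releases the arm; it springs up when let go. Travel ends 30 mm down
- buffer: sprung rubber buffer behind the top of the cam; origin: middle of its front face; axes as the coder's. The cam meets it about 0.08 rad of arm angle past the catch; it then gives by 1 mm per 6 N along x, which adds about 6 N at the handle for each 0.1 rad. More than 15 N on it (about 0.15 rad past the catch) is forcing it
- card_mid (a point): centre of the blister card, 135 mm wide across the bed (its x axis), 75 mm along the feed, 7 mm thick, about 40 g, lying foil up (its z axis points down) between the side guides with 1.5 mm play on each side, its far edge 25 to 40 mm short of the stops. Home, this centre is 37.5 mm before the stop line. The die blocks it until the arm is cocked
- vial_a_mid (a point): open amber vial with tablets, 35 mm across, 82 mm tall; the point lies 40 mm up. Bystander
- vial_b_mid (a point): second amber vial like it; the point lies 40 mm up. Bystander
- cups_mid (a point): column of nested paper cups, 38 mm across, 100 mm tall; the point lies 40 mm up. Bystander
- bottle_mid (a point): white tablet bottle, 48 mm across, 88 mm tall; the point lies 40 mm up. Bystander
- marker_mid (a point): blue marker pen lying flat, 138 mm long, 14 mm thick; the point is its middle. Bystander
Mind the look-alikes: they are no part of the job. Of the things that look like the part that bears card_mid, the largest one is meant.

How it is judged:
By the outcome, as a careful person would: the job done as asked, in the order asked, and still so for the second after the job is handed in, with the robot touching nothing.
It also fails if it takes over 72 s, if anything falls off the work surface, if the arm or the gripper's body presses on something with over 40 N, if the wrist force passes 120 N, or if a joint passes its speed limit or range.

## Robot

A 7-joint arm with a two-finger parallel gripper is mounted at the origin on a cart in front of the work surface, level with it; the furniture and walls round the work are solid. World frame = base frame: x ahead of the robot, y to its left, z up, the work surface at z = 0. Lengths are in m, angles in rad, forces in N, time in s.
With the tool pointing down it reaches from about 0.35 to 0.9 m from the base axis. Payload 8.1 kg.
Tool frame: the origin (TCP) lies midway between the tips of the shut fingers; the grasp point (between the pads) lies 19 mm behind it (env.grip_point_offset is the distance from the TCP to the grasp point, in m); z points along the fingers, y is the direction in which the jaws open and shut (so a half turn about z gives the same grasp; the last joint's range is limited). The gripper opens to 85 mm and grips with 20 to 120 N. Pads are 22 mm wide; open, the fingers measure 114 mm over their backs; the gripper's body (76 mm by 85 mm) begins 54 mm behind the grasp point. The pads swing forward as they close: fully open they stand 13 mm farther back than shut.
Start: joints at [1.093, 0.434, 0.025, 1.573, -0.012, 1.134, -0.075], TCP at [0.229, -0.582, 0.231] pointing down, gripper open.
Joint ranges: [-2.62, 2.62], [-0.44, 2.09], [-1.27, 1.32], [0.08, 2.57], [-1.32, 4.46], [0.12, 2], [-2.74, 2.74]. Speed limits (rad/s): [2.22, 2.22, 3.01, 3.01, 3.14, 3.14, 3.14].

## Interface

Orientations are given as [roll, pitch, yaw] about the fixed x, y, z axes, in that order (R = Rz(yaw) Ry(pitch) Rx(roll)).
In Python, from plant import env gives the robot as it stands.
- The arm moves only by the tool drive_tool, never from a script. Its argument "commands" is a list of rows, each a list of 3 entries, a list of its own where there are three numbers: the shift along the tool's x, y, z in mm, then the turn, a rotation vector about the tool's x, y, z in degrees, then the gripper's target within -1 to 1 (shut at 1, half-way at 0, fully open at -1). A call has 1 to 20 rows; each row shifts and turns the commanded pose from where the row before left it, along the tool's axes as they then stand; what a row does not reach is not made up. A row lasts 1/8 s, in which the tool goes at most 62.5 mm and 10.7 degrees, less where a joint would pass 70% of its speed; a pose out of reach is approached as far as the arm can. A call with a gripper value outside its range is refused whole. The fingers move at their own pace and stop on an object; the grip force is fixed at half the most. Time passes only in rows, so rows that do not move let the fingers close. It gives the time, the measured TCP pose, the force and the opening at its end, in the units of the state.
- env.get_state(): the state, without advancing time (a new reading comes with each control period).
- env.get_image(name): name is "scene" or "top" or "wrist"; returns (picture, depth): 384x512x3 uint8, blue, green, red; 384x512 float32, m along the optical axis (not along the pixel's ray), 0 where there is no reading.
- env.camera_info(name): a dict with "fx", "fy", "cx", "cy" (pixels), "cam_to_world" (4x4, takes a point from camera to world coordinates); the wrist camera has in their place "tool_from_camera" (4x4, takes a point from camera to tool coordinates, whose origin is the TCP and whose axes are the flange's). Camera axes: x right, y up, looking along -z (the intrinsics and any distortion apply to the point x, -y, -z); pixel columns grow to the right and rows downward; lengths in m; the calibration is good to about 2 mm. The wrist camera is an equidistant fisheye: a pixel r from the principal point sees the ray r / f radians off the axis. A picture is of the moment at which its call begins: read the wrist's pose just before it. camera_info takes no time and is no camera call.
- env.finish_job(): hands the job in, once; it reports no verdict.
The state is a dict: "t": time; "qpos": joint angles; "dq": joint speeds; "joint_efforts": joint torques, N m; "tool_pos": TCP position; "eef_rot": TCP orientation; "ft_force": force on the tool from outside, world axes, zero at the start; "ft_torque": the same for the moment, N m; "opening": finger opening in m.
Only numpy, scipy, OpenCV 4.12 (cv2) and the standard library are available. Lean on these libraries where they do the work, as an engineer would, in place of code of your own. Each camera call takes 0.05 s, during which the arm holds its last target.

## Working session

There is one attempt and no reset: what is moved stays moved. The work goes in short steps, Python scripts to look and compute and a tool call to move; the robot and the scene stay as the last step left them, time stands still between calls to the robot, and variables do not carry over. Pictures are saved under pics/ and viewed, and the job is handed in when it is done.

Besides the shell and the picture viewer there is one more tool, called as name(argument=value, ...), one argument or row to a line, values as JSON. drive_tool: Moves the arm, as the interface text tells. Its arguments: {"type":"object","properties":{"commands":{"type":"array","items":{"type":"array"}}},"required":["commands"]}

```bash
mkdir -p pics; ls; cat > h.py <<'E'
import numpy as np, cv2, sys
from plant import env
def snap(name,fn):
    im,d=env.get_image(name); cv2.imwrite(f'pics/{fn}.png',im); np.save(f'pics/{fn}.npy',d); return im,d
E
python3 - <<'E'
from h import *
snap('scene','s0'); snap('top','t0')
s=env.get_state(); print({k:np.round(v,3) for k,v in s.items()}); print(env.grip_point_offset)
for n in('scene','top','wrist'): print(n,env.camera_info(n))
E
```

```text
pics
{'t': np.float64(0.1), 'qpos': array([ 1.093,  0.435,  0.025,  1.574, -0.012,  1.134, -0.075]), 'dq': array([ 0.001, -0.002, -0.   , -0.003, -0.   , -0.001,  0.001]), 'joint_efforts': array([ 4.0000e-03, -6.7175e+01,  1.0290e+00, -3.1690e+01,  1.6000e-02,
        7.0000e-03,  0.0000e+00]), 'tool_pos': array([ 0.229, -0.581,  0.231]), 'eef_rot': array([-3.14 ,  0.   ,  0.375]), 'ft_force': array([ 0.613,  0.084, -0.72 ]), 'ft_torque': array([ 0.014, -0.021,  0.028]), 'opening': np.float64(0.085)}
0.0187
scene {'fx': 353.8610292512253, 'fy': 353.8610292512253, 'cx': 253.92604801273117, 'cy': 192.0025521345359, 'cam_to_world': array([[-0.42182175,  0.63488662, -0.64729081, -0.18968254],
       [-0.90658785, -0.2852335 ,  0.31103105,  0.32689817],
       [ 0.01284043,  0.71802564,  0.69589819,  0.8830856 ],
       [ 0.        ,  0.        ,  0.        ,  1.        ]])}
top {'fx': 363.9791363107296, 'fy': 363.9791363107296, 'cx': 257.6798911714825, 'cy': 192.77707674325123, 'cam_to_world': array([[ 2.65928205e-02,  9.97586831e-01, -6.41353057e-02,
         4.44852255e-01],
       [-9.99646045e-01,  2.64880102e-02, -2.48408661e-03,
        -2.78419919e-02],
       [-7.79275452e-04,  6.41786636e-02,  9.97938120e-01,
         1.22768325e+00],
       [ 0.00000000e+00,  0.00000000e+00,  0.00000000e+00,
         1.00000000e+00]])}
wrist {'fx': 297.3186396354542, 'fy': 297.3186396354542, 'cx': 259.62716417973616, 'cy': 190.3374735992269, 'tool_from_camera': array([[ 4.43013260e-04,  9.45687579e-01,  3.25076616e-01,
         8.23412011e-02],
       [ 9.99999787e-01, -2.63205442e-04, -5.97099388e-04,
        -9.99125669e-04],
       [-4.79107541e-04,  3.25076812e-01, -9.45687494e-01,
        -1.43330713e-01],
       [ 0.00000000e+00,  0.00000000e+00,  0.00000000e+00,
         1.00000000e+00]])}
```

View pics/s0.png

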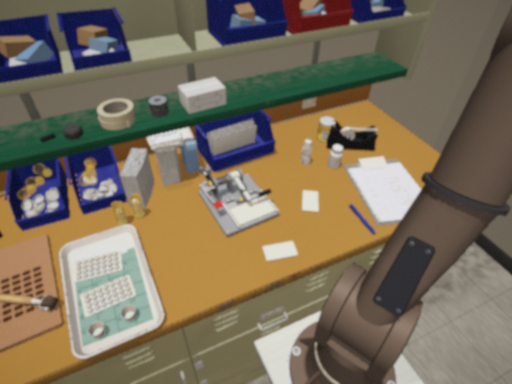

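View pics/t0.png

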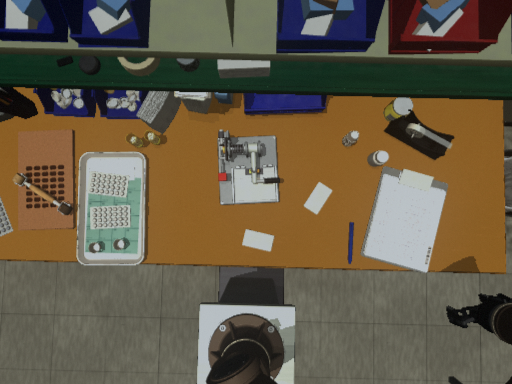

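```bash
python3 - <<'E'
from h import *
im=cv2.imread('pics/t0.png'); c=im[120:260,205:345]; cv2.imwrite('pics/t0c.png',cv2.resize(c,None,fx=5.5,fy=4.2,interpolation=cv2.INTER_CUBIC) if 0 else cv2.resize(c,(600,600),interpolation=cv2.INTER_CUBIC))
im=cv2.imread('pics/s0.png'); c=im[150:280,180:340]; cv2.imwrite('pics/s0c.png',cv2.resize(c,(736,598),interpolation=cv2.INTER_CUBIC))
d=np.load('pics/t0.npy'); I=env.camera_info('top'); T=I['cam_to_world']
def w(u,v):
    z=d[v,u]; p=T@np.array([(u-I['cx'])/I['fx']*z,-(v-I['cy'])/I['fy']*z,-z,1]); return np.round(p[:3],4)
for uv in [(250,190),(240,185),(222,177),(256,180),(272,180),(222,200),(277,200),(240,70),(250,88),(250,40),(318,197),(258,240),(250,105)]: print(uv,w(*uv))
E
```

```text
(250, 190) [0.5308 0.0009 0.0233]
(240, 185) [0.5462 0.0343 0.0273]
(222, 177) [0.567  0.0906 0.0678]
(256, 180) [ 0.5605 -0.0185  0.0645]
(272, 180) [ 0.5611 -0.0695  0.0722]
(222, 200) [0.4952 0.0928 0.0215]
(277, 200) [ 0.5    -0.0894  0.0232]
(240, 70) [0.822  0.0288 0.3058]
(250, 88) [0.7921 0.003  0.2581]
(250, 40) [8.368e-01 4.000e-04 4.386e-01]
(318, 197) [ 0.5147 -0.2282  0.0037]
(258, 240) [ 0.3658 -0.0301  0.0086]
(250, 105) [0.8239 0.0095 0.0033]
```

View pics/t0c.png

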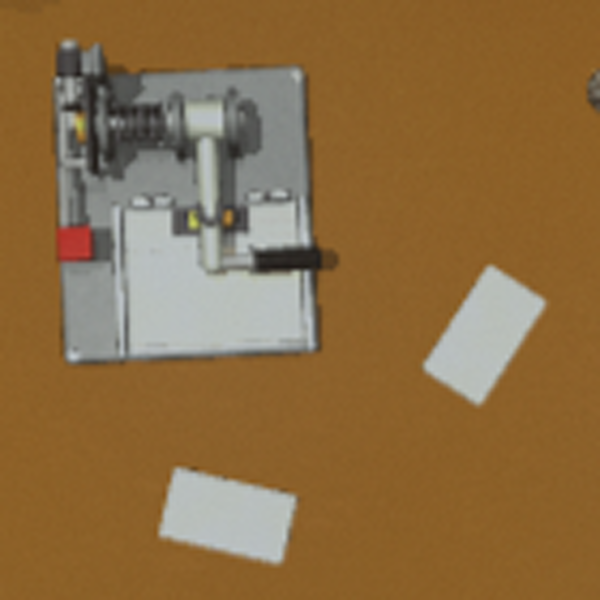

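View pics/s0c.png

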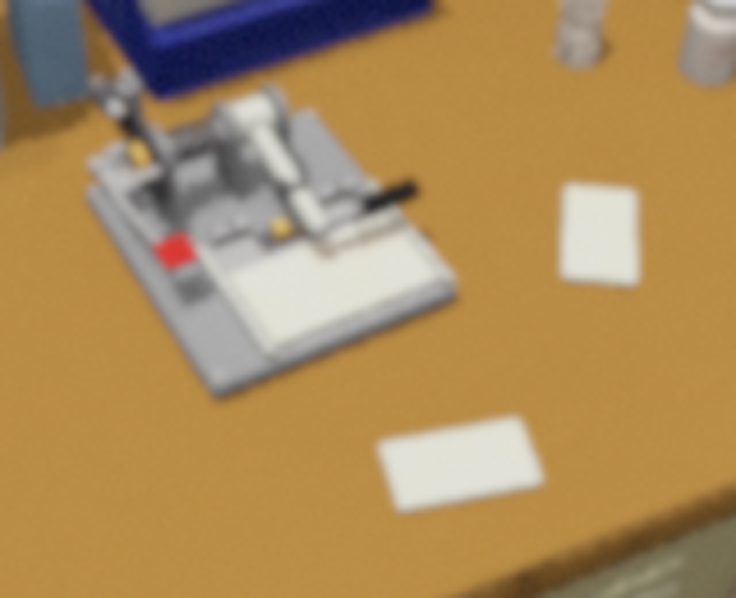

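```bash
cat >> h.py <<'E'
from scipy.spatial.transform import Rotation as Ro
def pose():
    s=env.get_state(); return np.array(s['tool_pos']),Ro.from_euler('xyz',s['eef_rot'])
def down(yaw): return Ro.from_euler('xyz',[np.pi,0,yaw])
def plan(p0,R0,p1,R1,n,g):
    rv=(R0.inv()*R1).as_rotvec()/n; dp=(np.array(p1)-p0)/n; R=R0; rows=[]; 
    for i in range(n):
        d=R.inv().apply(dp)*1e3; R=R*Ro.from_rotvec(rv); rows.append([[float(round(x)) for x in d],[float(round(x,1)) for x in np.degrees(rv)],g])
    p=np.array(p0);R=R0
    for r in rows: p=p+R.apply(np.array(r[0])/1e3);R=R*Ro.from_rotvec(np.radians(r[1]))
    print(str(rows).replace('.0,',',').replace('.0]',']').replace('-0,','0,')); print('end',p.round(4),R.as_euler('xyz').round(3))
E
python3 - <<'E'
from h import *
p,R=pose(); plan(p,R,[.46,-.05,.30],down(np.radians(94)),12,-1)
E
```

```text
[[[34, -34, -6], [0, 0, -6], -1], [[38, -30, -6], [0, 0, -6], -1], [[41, -26, -6], [0, 0, -6], -1], [[43, -22, -6], [0, 0, -6], -1], [[45, -17, -6], [0, 0, -6], -1], [[47, -12, -6], [0, 0, -6], -1], [[48, -7, -6], [0, 0, -6], -1], [[48, -2, -6], [0, 0, -6], -1], [[48, 3, -6], [0, 0, -6], -1], [[48, 8, -6], [0, 0, -6], -1], [[47, 13, -6], [0, 0, -6], -1], [[45, 18, -6], [0, 0, -6], -1]]
end [ 0.4649 -0.0511  0.3031] [-3.141e+00 -1.000e-03  1.631e+00]
```

drive_tool(
  commands=[
    [[34,-34,-6],[0,0,-6],-1],
    [[38,-30,-6],[0,0,-6],-1],
    [[41,-26,-6],[0,0,-6],-1],
    [[43,-22,-6],[0,0,-6],-1],
    [[45,-17,-6],[0,0,-6],-1],
    [[47,-12,-6],[0,0,-6],-1],
    [[48,-7,-6],[0,0,-6],-1],
    [[48,-2,-6],[0,0,-6],-1],
    [[48,3,-6],[0,0,-6],-1],
    [[48,8,-6],[0,0,-6],-1],
    [[47,13,-6],[0,0,-6],-1],
    [[45,18,-6],[0,0,-6],-1],
    [[0,0,0],[0,0,0],-1],
    [[0,0,0],[0,0,0],-1],
  ],
)

```text
t: 1.85
tool_pos: [0.4646, -0.052, 0.3029]
eef_rot: [-3.14, 0.0, 1.631]
ft_force: [-0.3, -0.1, 0.0]
opening: 0.0852
```

```bash
python3 - <<'E'
from h import *
p,R=pose(); print(p,R.as_euler('xyz')); im,d=snap('wrist','w1'); np.savez('pics/w1.npz',p=p,R=R.as_matrix())
cv2.imwrite('pics/w1b.png',cv2.resize(im,(800,600),interpolation=cv2.INTER_CUBIC))
E
```

```text
[ 0.46461744 -0.05202047  0.30285402] [-3.14048651e+00  3.27732738e-04  1.63051351e+00]
```

View pics/w1b.png

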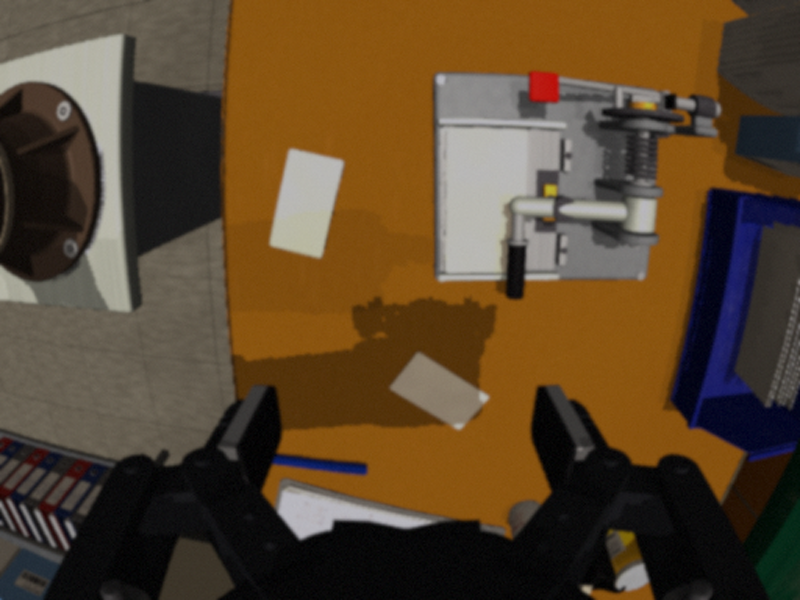

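```bash
python3 - <<'E'
from h import *
im=cv2.imread('pics/w1.png'); c=im[38:198,270:470]; cv2.imwrite('pics/w1c.png',cv2.resize(c,(800,640)[:1]+(600,) if 0 else (750,600),interpolation=cv2.INTER_CUBIC))
E
```

```text
(no output)
```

View pics/w1c.png

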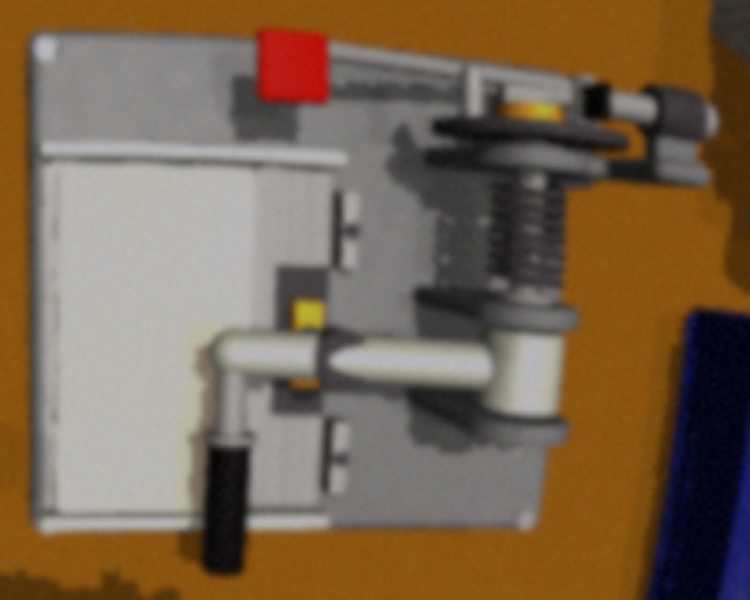

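```bash
cat >> h.py <<'E'
def ray(u,v,p,R):
    I=env.camera_info('wrist'); T=I['tool_from_camera']; x=(u-I['cx'])/I['fx']; y=(v-I['cy'])/I['fy']; r=np.hypot(x,y); k=np.sin(r)/r
    dc=np.array([x*k,-y*k,-np.cos(r)]); return p+R.apply(T[:3,3]), R.apply(T[:3,:3]@dc)
def onz(u,v,z,p,R):
    o,d=ray(u,v,p,R); return o+d*(z-o[2])/d[2]
E
python3 - <<'E'
from h import *
a=np.load('pics/w1.npz'); p=a['p'];R=Ro.from_matrix(a['R'])
pts={'pad':(293,66,68),'padFL':(259,29,68),'padNR':(326,103,68),'hL':(229,438,66),'hR':(224,572,66),'hM':(227,505,68.5),'gLn':(42,152,29),'gLf':(345,157,29),'gRn':(42,522,29),'gRf':(330,522,29),
'stopLa':(333,190,33),'stopLb':(333,268,33),'stopRa':(324,418,33),'stopRb':(323,493,33),'cFL':(252,165,27),'cFm':(249,330,27),'cNL':(62,165,27),'cNR':(58,512,27),'cRm':(150,512,27)}
d=np.load('pics/w1.npy')
P={}
for k,(x,y,z) in pts.items():
    u,v=270+x/3.75,38+y/3.75; P[k]=onz(u,v,z/1e3,p,R); 
    dd=d[int(round(v)),int(round(u))]; o,r=ray(u,v,p,R); I=env.camera_info('wrist'); f=-(R.as_matrix()@I['tool_from_camera'][:3,:3])[:,2]; q=o+r*dd/(r@f)
    print(k,P[k].round(4)*1e3,'depthpt',(q*1e3).round(1))
# fit
model={'pad':(-30,102),'hM':(-49,-56),'stopLa':(0,60),'stopLb':(0,30),'stopRa':(0,-30),'stopRb':(0,-60)}
A=np.array([model[k] for k in model])/1e3; B=np.array([P[k][:2] for k in model])
a0=A-A.mean(0);b0=B-B.mean(0); yaw=np.arctan2((a0[:,0]*b0[:,1]-a0[:,1]*b0[:,0]).sum(),(a0*b0).sum()); M=np.array([[np.cos(yaw),-np.sin(yaw)],[np.sin(yaw),np.cos(yaw)]])
t=B.mean(0)-M@A.mean(0); print('yaw',np.degrees(yaw),'t',t,'res',((A@M.T+t-B)*1e3).round(1).tolist())
for k in P: print(k,(M.T@(P[k][:2]-t)*1e3).round(1))
E
```

```text
pad [566.9  90.   68. ] depthpt [566.9  90.   67.9]
padFL [554.  101.3  68. ] depthpt [554.2 101.5  67.2]
padNR [579.7  78.7  68. ] depthpt [580.   78.9  67. ]
hL [557.1 -43.   66. ] depthpt [555.8 -42.   71. ]
hR [561.8 -93.   66. ] depthpt [458.3  31.9 446.2]
hM [558.8 -66.9  68.5] depthpt [558.6 -66.6  69.5]
gLn [485.9  52.6  29. ] depthpt [485.9  52.7  28.2]
gLf [601.6  63.7  29. ] depthpt [604.9  64.4  19.5]
gRn [496.4 -89.   29. ] depthpt [496.3 -88.8  29.9]
gRf [613.7 -81.2  29. ] depthpt [617.3 -83.8  19.4]
stopLa [596.6  50.1  33. ] depthpt [599.6  50.5  24. ]
stopLb [599.7  20.3  33. ] depthpt [604.   19.9  20.2]
stopRa [603.3 -38.3  33. ] depthpt [608.2 -40.6  19.1]
stopRb [607.3 -68.4  33. ] depthpt [612.1 -71.6  19.8]
cFL [565.5  55.8  27. ] depthpt [567.8  56.3  18. ]
cFm [570.4  -7.6  27. ] depthpt [560.   -3.9  65.8]
cNL [493.7  48.4  27. ] depthpt [493.7  48.4  27.5]
cNR [502.5 -85.1  27. ] depthpt [502.6 -85.4  26.3]
cRm [539.  -82.8  27. ] depthpt [539.  -82.7  27.1]
yaw 4.0672465280470895 t [ 0.60244844 -0.00891361] res [[-1.6, 0.7], [-1.3, -1.4], [1.6, 0.8], [0.7, 0.7], [1.3, -0.5], [-0.6, -0.4]]
pad [-28.4 101.2]
padFL [-40.5 113.4]
padNR [-16.4  89. ]
hL [-47.6 -30.7]
hR [-46.5 -81. ]
hM [-47.6 -54.7]
gLn [-111.9   69.7]
gLf [ 4.3 72.5]
gRn [-111.5  -72.4]
gRf [  6.1 -72.9]
stopLa [-1.6 59.3]
stopLb [-0.7 29.3]
stopRa [ -1.2 -29.4]
stopRb [  0.6 -59.7]
cFL [-32.3  67.2]
cFm [-31.9   3.6]
cNL [-104.4   64.9]
cNR [-105.1  -69. ]
cRm [-68.5 -69.2]
```

drive_tool(
  commands=[
    [[-12,46,45],[0,0,-0.6],-1],
    [[-13,47,45],[0,0,0],-1],
    [[0,0,50],[0,0,0],-1],
    [[0,0,50],[0,0,0],-1],
    [[0,0,30],[0,0,0],-1],
    [[0,0,20],[0,0,0],-1],
    [[0,0,0],[0,0,0],-1],
    [[0,0,0],[0,0,0],-1],
  ],
)

```text
t: 2.9
tool_pos: [0.5549, -0.0701, 0.0687]
eef_rot: [3.141, 0.001, 1.64]
ft_force: [-1.1, 0.7, 0.1]
opening: 0.0858
```

```bash
python3 - <<'E'
from h import *
p,R=pose(); print(p,R.as_euler('xyz')); im,d=snap('wrist','w2'); np.savez('pics/w2.npz',p=p,R=R.as_matrix())
cv2.imwrite('pics/w2b.png',cv2.resize(im,(800,600),interpolation=cv2.INTER_CUBIC))
E
```

```text
[ 0.55486885 -0.07013724  0.06867482] [3.14093453e+00 5.26892617e-04 1.64041123e+00]
```

View pics/w2b.png

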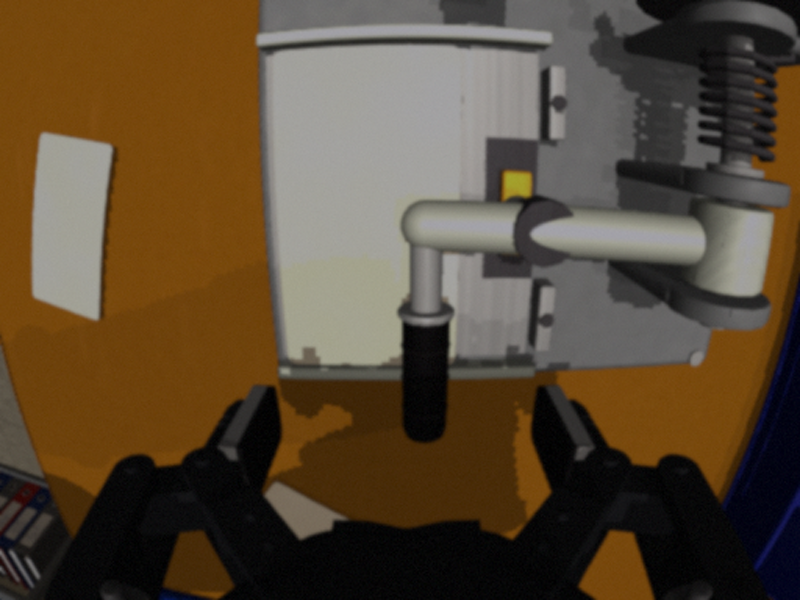

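drive_tool(
  commands=[
    [[0,4,13],[0,0,0],-1],
    [[0,0,13],[0,0,0],-1],
    [[0,0,0],[0,0,0],-1],
    [[0,0,0],[0,0,0],1],
    [[0,0,0],[0,0,0],1],
    [[0,0,0],[0,0,0],1],
    [[0,0,0],[0,0,0],1],
    [[0,0,0],[0,0,0],1],
    [[0,0,0],[0,0,0],1],
  ],
)

```text
t: 4.08
tool_pos: [0.5618, -0.0688, 0.043]
eef_rot: [3.135, -0.0, 1.642]
ft_force: [7.9, -0.2, -1.7]
opening: 0.015
```

```bash
python3 - <<'E'
from h import *
p,R=pose(); print(p,R.as_euler('xyz')); im,d=snap('wrist','w3'); print(env.get_state()['ft_force'],env.get_state()['opening'])
cv2.imwrite('pics/w3b.png',cv2.resize(im,(800,600),interpolation=cv2.INTER_CUBIC))
E
```

```text
[ 0.56182187 -0.06875432  0.04302882] [ 3.13546973e+00 -9.79162662e-05  1.64183430e+00]
[ 7.93452236 -0.27680343 -1.68141147] 0.014742456237483978
```

View pics/w3b.png

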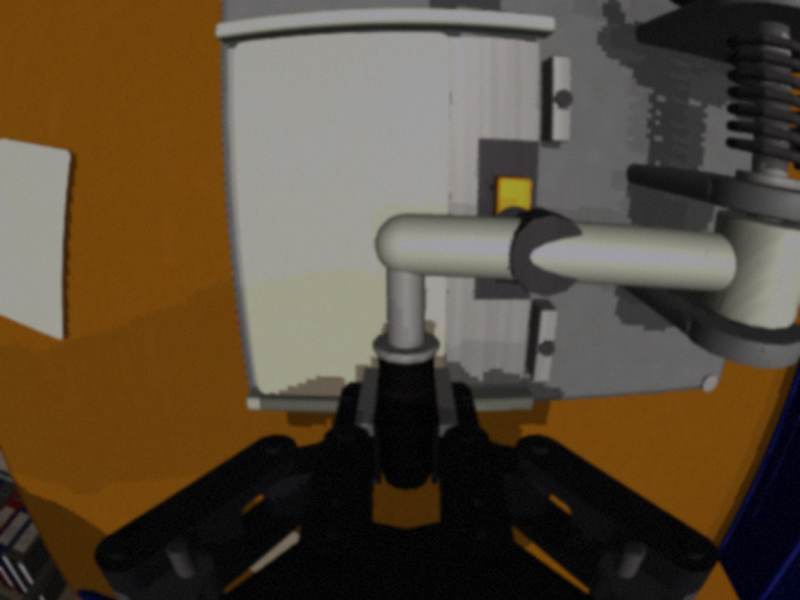

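```bash
python3 - <<'E'
import numpy as np
r=np.hypot(105,18);f=np.arctan2(-18,-105)
th=np.r_[0:1.11:0.1,1.14:1.9:0.04]
x=r*np.cos(f-th);z=r*np.sin(f-th)
px,pz=round(x[0]),round(z[0])
for i in range(1,len(th)):
    dx=round((x[i]-px)*2)/2;dz=round((z[i]-pz)*2)/2;px+=dx;pz+=dz
    print(round(th[i],2),[0,dx,-dz],px-x[0],pz-z[0])
E
```

```text
0.1 [0, -1.5, -10.5] -1.4999999999999858 10.49999999999999
0.2 [0, 0.0, -10.5] -1.4999999999999858 20.99999999999999
0.3 [0, 1.0, -11.0] -0.4999999999999858 31.99999999999999
0.4 [0, 2.0, -10.5] 1.5000000000000142 42.499999999999986
0.5 [0, 2.5, -10.0] 4.000000000000014 52.499999999999986
0.6 [0, 4.0, -10.0] 8.000000000000014 62.499999999999986
0.7 [0, 5.0, -9.5] 13.000000000000014 71.99999999999999
0.8 [0, 6.0, -9.0] 19.000000000000014 80.99999999999999
0.9 [0, 6.5, -8.0] 25.500000000000014 88.99999999999999
1.0 [0, 7.5, -7.5] 33.000000000000014 96.49999999999999
1.1 [0, 8.5, -7.0] 41.500000000000014 103.49999999999999
1.14 [0, 3.5, -2.5] 45.000000000000014 105.99999999999999
1.18 [0, 3.5, -2.0] 48.500000000000014 107.99999999999999
1.22 [0, 3.5, -2.5] 52.000000000000014 110.49999999999999
1.26 [0, 4.0, -2.0] 56.000000000000014 112.49999999999999
1.3 [0, 3.5, -2.0] 59.500000000000014 114.49999999999999
1.34 [0, 4.0, -1.5] 63.500000000000014 115.99999999999999
1.38 [0, 4.0, -1.5] 67.50000000000001 117.49999999999999
1.42 [0, 4.0, -1.5] 71.50000000000001 118.99999999999999
1.46 [0, 4.0, -1.5] 75.50000000000001 120.49999999999999
1.5 [0, 4.0, -1.0] 79.50000000000001 121.49999999999999
1.54 [0, 4.5, -1.0] 84.00000000000001 122.49999999999999
1.58 [0, 4.0, -0.5] 88.00000000000001 122.99999999999999
1.62 [0, 4.0, -1.0] 92.00000000000001 123.99999999999999
1.66 [0, 4.5, -0.0] 96.50000000000001 123.99999999999999
1.7 [0, 4.0, -0.5] 100.50000000000001 124.49999999999999
1.74 [0, 4.5, -0.0] 105.00000000000001 124.49999999999999
1.78 [0, 4.0, -0.0] 109.00000000000001 124.49999999999999
1.82 [0, 4.5, 0.5] 113.50000000000001 123.99999999999999
1.86 [0, 4.0, -0.0] 117.50000000000001 123.99999999999999
```

Draw up, first with a partial move to check it tracks.

drive_tool(
  commands=[
    [[0,1.5,-10.5],[0,0,0],1],
    [[0,0,-10.5],[0,0,0],1],
    [[0,1,-11],[0,0,0],1],
    [[0,2,-10.5],[0,0,0],1],
    [[0,2.5,-10],[0,0,0],1],
    [[0,0,0],[0,0,0],1],
  ],
)

```text
t: 4.88
tool_pos: [0.5657, -0.0684, 0.095]
eef_rot: [3.141, 0.0, 1.642]
ft_force: [2.9, 0.9, -9.2]
opening: 0.0151
```

drive_tool(
  commands=[
    [[0,4,-10],[0,0,0],1],
    [[0,5,-9.5],[0,0,0],1],
    [[0,6,-9],[0,0,0],1],
    [[0,6.5,-8],[0,0,0],1],
    [[0,7.5,-7.5],[0,0,0],1],
    [[0,4.5,-3.5],[0,0,0],1],
    [[0,0,0],[0,0,0],1],
    [[0,0,0],[0,0,0],1],
  ],
)

```text
t: 5.88
tool_pos: [0.5977, -0.0661, 0.1423]
eef_rot: [-3.139, 0.0, 1.642]
ft_force: [-7.1, 0.1, -5.6]
opening: 0.0151
```

```bash
python3 - <<'E'
from h import *
im,d=snap('wrist','w4'); im2,_=snap('scene','s4'); im3,_=snap('top','t4')
c=np.hstack([cv2.resize(im2[150:250,170:300],(390,300)),cv2.resize(im3[120:220,200:300],(300,300))]); cv2.imwrite('pics/st4.png',c)
E
```

```text
(no output)
```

View pics/w4.png

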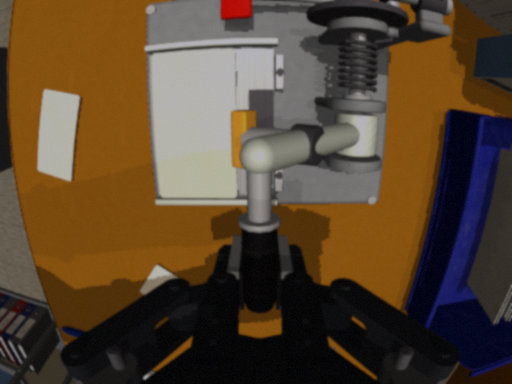

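View pics/st4.png

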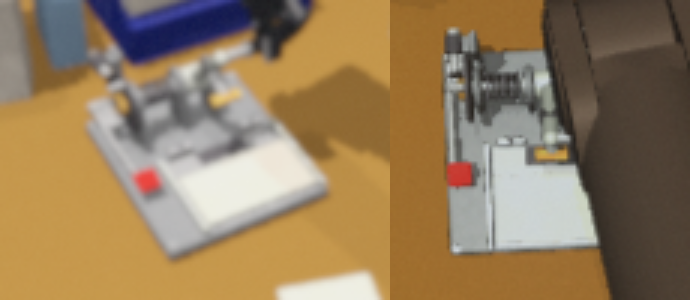

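```bash
cat >> h.py <<'E'
def chk():
    s=env.get_state(); p=np.array(s['tool_pos']); 
    th=[np.arctan2(0.018,0.105)] ; hx=(p[0]-.5618)-.105; hz=(p[2]-.0428)-.018
    phi=np.arctan2(hz,hx)%(2*np.pi); th=np.arctan2(-.018,-.105)%(2*np.pi)-phi
    im,d=env.get_image('top'); b,g,r=[im[...,i].astype(int) for i in range(3)]; m=(r>150)&(g<70)&(b<70); m[:140]=0;m[210:]=0;m[:,:200]=0;m[:,245:]=0
    I=env.camera_info('top');T=I['cam_to_world']; v,u=np.nonzero(m); z=d[v,u]; q=T@np.array([(u-I['cx'])/I['fx']*z,-(v-I['cy'])/I['fy']*z,-z,z*0+1])
    f=s['ft_force']; t=np.array([np.sin(phi),-np.cos(phi)])
    print('t',s['t'].round(2),'theta',th.round(3),'r',np.hypot(hx,hz).round(4),'F',f.round(1),'Ftan',(f[0]*t[0]+f[2]*t[1]).round(1),'paddle z',np.median(q[2]).round(4),'n',len(u),'open',s['opening'].round(4))
E
python3 -c "from h import *; chk()"
```

```text
Traceback (most recent call last):
  File "h.py", line 28, in chk
    print('t',s['t'].round(2),'theta',th.round(3),'r',np.hypot(hx,hz).round(4),'F',f.round(1),'Ftan',(f[0]*t[0]+f[2]*t[1]).round(1),'paddle z',np.median(q[2]).round(4),'n',len(u),'open',s['opening'].round(4))
              ^^^^^^^^^^^^
AttributeError: 'float' object has no attribute 'round'
```

drive_tool(
  commands=[
    [[0,4,-3.5],[0,0,0],1],
    [[0,3.5,-2.5],[0,0,0],1],
    [[0,0,0],[0,0,0],1],
  ],
)

```text
t: 6.45
tool_pos: [0.6057, -0.0655, 0.1485]
eef_rot: [-3.14, 0.0, 1.642]
ft_force: [-6.8, -0.5, -6.0]
opening: 0.0149
```

```bash
python3 -c "from h import *; chk()"
```

```text
Traceback (most recent call last):
  File "h.py", line 28, in chk
    print('t',s['t'].round(2),'theta',th.round(3),'r',np.hypot(hx,hz).round(4),'F',f.round(1),'Ftan',(f[0]*t[0]+f[2]*t[1]).round(1),'paddle z',np.median(q[2]).round(4),'n',len(u),'open',s['opening'].round(4))
              ^^^^^^^^^^^^
AttributeError: 'float' object has no attribute 'round'
```

```bash
sed -i "s/s\['t'\].round(2)/round(float(s['t']),2)/; s/s\['opening'\].round(4)/round(float(s['opening']),4)/" h.py; python3 -c "from h import *; chk()"
```

```text
t 6.5 theta 1.132 r 0.1069 F [-7.1  0.1 -5.7] Ftan -9.1 paddle z 0.0487 n 55 open 0.015
```

drive_tool(
  commands=[
    [[0,2.5,-1.5],[0,0,0],1],
    [[0,0,0],[0,0,0],1],
  ],
)

```text
t: 6.8
tool_pos: [0.6085, -0.0654, 0.1504]
eef_rot: [-3.14, 0.0, 1.642]
ft_force: [-5.7, 1.5, -4.2]
opening: 0.0149
```

```bash
python3 -c "from h import *; chk()"
```

```text
t 6.8 theta 1.163 r 0.1069 F [-5.7  1.5 -4.2] Ftan -7.1 paddle z 0.0546 n 45 open 0.0149
```

```bash
python3 -c "
from h import *; chk(); chk()
im,d=snap('top','t5'); cv2.imwrite('pics/t5c.png',cv2.resize(im[120:220,200:300],(600,600)))"
```

```text
t 6.85 theta 1.164 r 0.1069 F [-6.1 -0.3 -3.7] Ftan -7.1 paddle z 0.0552 n 46 open 0.0152
t 6.9 theta 1.164 r 0.1069 F [-5.5  0.9 -4. ] Ftan -6.8 paddle z 0.0557 n 43 open 0.0154
```

View pics/t5c.png

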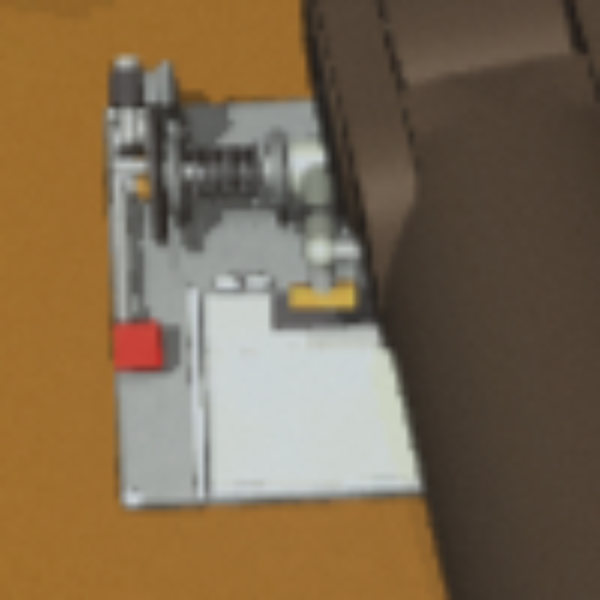

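```bash
python3 - <<'E'
from h import *
I=env.camera_info('top');T=I['cam_to_world']
for f in ('t0','t4','t5'):
    im=cv2.imread(f'pics/{f}.png');d=np.load(f'pics/{f}.npy')
    b,g,r=[im[...,i].astype(int) for i in range(3)]; m=(r>150)&(g<70)&(b<70); m[:140]=0;m[210:]=0;m[:,:200]=0;m[:,245:]=0
    v,u=np.nonzero(m); z=d[v,u]; q=T@np.array([(u-I['cx'])/I['fx']*z,-(v-I['cy'])/I['fy']*z,-z,z*0+1])
    print(f,len(u),u.mean(),v.mean(),np.percentile(q[2],[10,30,50,70,90]).round(4))
E
```

```text
t0 51 221.8235294117647 176.13725490196077 [0.0641 0.0661 0.0674 0.0688 0.0705]
t4 53 222.77358490566039 177.81132075471697 [0.0406 0.0436 0.0447 0.0454 0.0469]
t5 44 222.6818181818182 177.45454545454547 [0.0521 0.0536 0.0552 0.057  0.0587]
```

drive_tool(
  commands=[
    [[0,3,-2],[0,0,0],1],
    [[0,0,0],[0,0,0],1],
  ],
)

```text
t: 7.25
tool_pos: [0.6108, -0.0651, 0.1519]
eef_rot: [-3.139, 0.0, 1.642]
ft_force: [-8.2, 0.2, -6.6]
opening: 0.0153
```

```bash
python3 -c "from h import *; chk()"
```

```text
t 7.25 theta 1.189 r 0.1069 F [-8.2  0.2 -6.6] Ftan -10.4 paddle z 0.0677 n 52 open 0.0153
```

drive_tool(
  commands=[
    [[0,-1.5,1],[0,0,0],1],
    [[0,-1.5,1],[0,0,0],1],
    [[0,0,0],[0,0,0],1],
  ],
)

```text
t: 7.68
tool_pos: [0.6086, -0.0653, 0.1504]
eef_rot: [-3.141, 0.0, 1.642]
ft_force: [-5.2, 0.5, -3.1]
opening: 0.0151
```

```bash
python3 -c "from h import *; chk()"
```

```text
t 7.67 theta 1.165 r 0.1069 F [-5.2  0.5 -3.1] Ftan -6.1 paddle z 0.0686 n 53 open 0.0151
```

drive_tool(
  commands=[
    [[0,-1.5,1],[0,0,0],1],
    [[0,-1,0.5],[0,0,0],1],
    [[0,0,0],[0,0,0],1],
  ],
)

```text
t: 8.1
tool_pos: [0.607, -0.0654, 0.1492]
eef_rot: [3.14, 0.0, 1.642]
ft_force: [-6.8, 0.0, 3.6]
opening: 0.015
```

```bash
python3 -c "from h import *; chk()"
```

```text
t 8.1 theta 1.146 r 0.1067 F [-6.8  0.   3.6] Ftan -3.6 paddle z 0.0676 n 52 open 0.015
```

drive_tool(
  commands=[
    [[0,-1.5,0],[0,0,0],1],
    [[0,-1.5,1],[0,0,0],1],
    [[0,0,0],[0,0,0],1],
  ],
)

```text
t: 8.52
tool_pos: [0.6049, -0.0657, 0.1478]
eef_rot: [3.138, 0.0, 1.642]
ft_force: [2.4, 1.8, 1.9]
opening: 0.0149
```

```bash
python3 -c "from h import *; chk()"
```

```text
t 8.53 theta 1.122 r 0.1068 F [2.4 1.8 1.9] Ftan 3.1 paddle z 0.0673 n 51 open 0.0149
```

drive_tool(
  commands=[
    [[0,-1.5,1],[0,0,0],1],
    [[0,0,0],[0,0,0],1],
  ],
)

```text
t: 8.82
tool_pos: [0.6034, -0.0657, 0.1468]
eef_rot: [3.138, 0.0, 1.642]
ft_force: [5.7, 0.4, 4.5]
opening: 0.0149
```

```bash
python3 - <<'E'
from h import *
chk(); p,R=pose(); im,d=snap('wrist','w6'); cv2.imwrite('pics/w6b.png',cv2.resize(im,(800,600)))
E
```

```text
t 8.82 theta 1.105 r 0.1068 F [5.7 0.4 4.5] Ftan 7.2 paddle z 0.0682 n 54 open 0.0149
```

View pics/w6b.png

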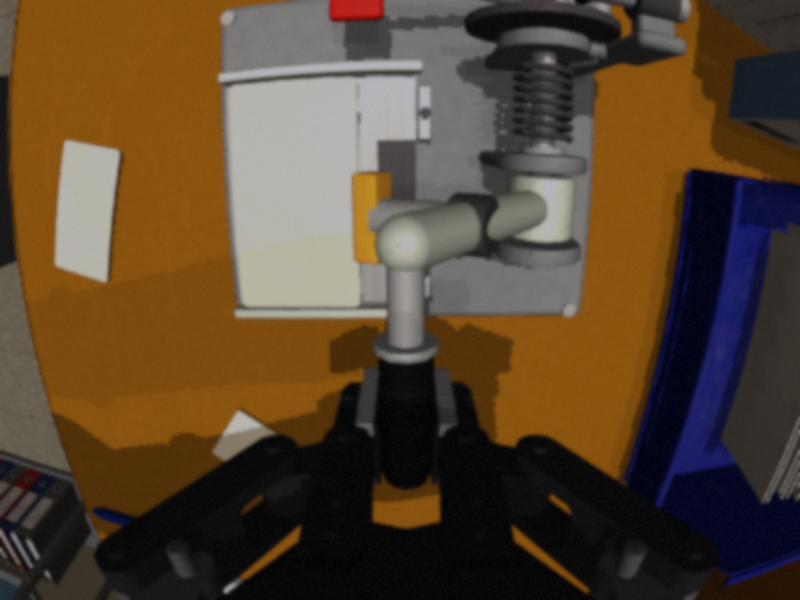

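drive_tool(
  commands=[
    [[0,2,-1.5],[0,0,0],1],
    [[0,0,0],[0,0,0],1],
  ],
)

```text
t: 9.18
tool_pos: [0.6043, -0.0657, 0.1475]
eef_rot: [3.141, -0.0, 1.642]
ft_force: [4.4, 1.1, 1.1]
opening: 0.0149
```

```bash
python3 -c "from h import *; chk()"
```

```text
t 9.18 theta 1.116 r 0.1069 F [4.4 1.1 1.1] Ftan 4.2 paddle z 0.068 n 50 open 0.0149
```

drive_tool(
  commands=[
    [[0,1,-1],[0,0,0],1],
    [[0,0,0],[0,0,0],0.5],
    [[0,0,0],[0,0,0],0.5],
    [[0,0,0],[0,0,0],0.5],
  ],
)

```text
t: 9.72
tool_pos: [0.6043, -0.0659, 0.1481]
eef_rot: [-3.14, 0.0, 1.642]
ft_force: [-1.0, 0.1, -0.4]
opening: 0.0214
```

```bash
python3 - <<'E'
from h import *
chk(); p,R=pose(); im,d=snap('wrist','w7'); cv2.imwrite('pics/w7b.png',cv2.resize(im,(800,600)))
E
```

```text
t 9.72 theta 1.119 r 0.1074 F [-1.   0.1 -0.4] Ftan -1.0 paddle z 0.067 n 51 open 0.0214
```

View pics/w7b.png

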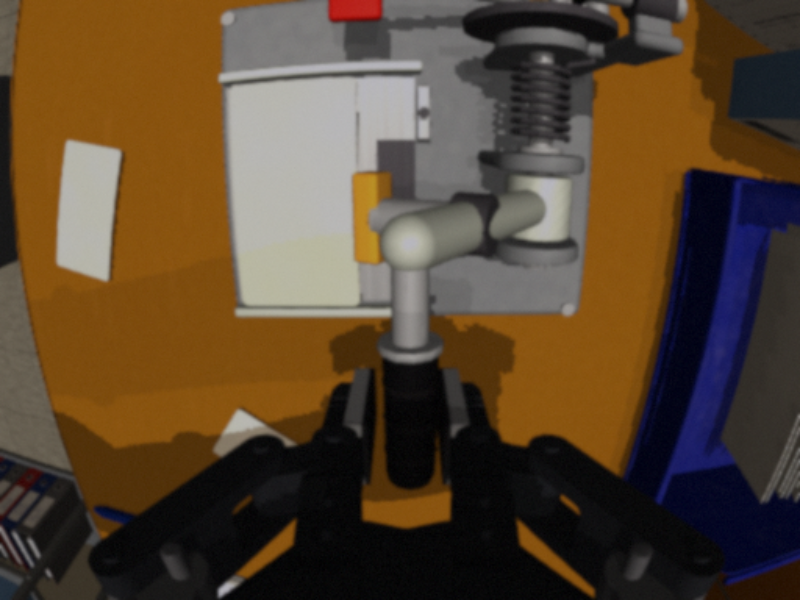

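drive_tool(
  commands=[
    [[0,0,0],[0,0,0],0],
    [[0,0,0],[0,0,0],-1],
    [[0,0,0],[0,0,0],-1],
    [[0,0,0],[0,0,0],-1],
    [[0,0,-30],[0,0,0],-1],
    [[0,0,-40],[0,0,0],-1],
  ],
)

```text
t: 10.58
tool_pos: [0.6042, -0.0657, 0.2183]
eef_rot: [-3.139, -0.0, 1.642]
ft_force: [0.4, 0.6, 0.2]
opening: 0.0858
```

```bash
python3 - <<'E'
from h import *
chk(); p,R=pose(); plan(p,R,[.4555,-.0205,.15],down(np.radians(184.07)),10,-1)
E
```

```text
t 10.57 theta 1.363 r 0.1695 F [0.4 0.6 0.2] Ftan 0.4 paddle z 0.0675 n 51 open 0.0858
[[[6, -15, 7], [0, 0, -9], -1], [[8, -14, 7], [0, 0, -9], -1], [[10, -12, 7], [0, 0, -9], -1], [[12, -11, 7], [0, 0, -9], -1], [[13, -9, 7], [0, 0, -9], -1], [[14, -7, 7], [0, 0, -9], -1], [[15, -4, 7], [0, 0, -9], -1], [[16, -2, 7], [0, 0, -9], -1], [[16, 1, 7], [0, 0, -9], -1], [[15, 3, 7], [0, 0, -9], -1]]
end [ 0.4554 -0.0203  0.1538] [-3.141  0.006 -3.07 ]
```

drive_tool(
  commands=[
    [[6,-15,0],[0,0,-9],-1],
    [[8,-14,0],[0,0,-9],-1],
    [[10,-12,0],[0,0,-9],-1],
    [[12,-11,0],[0,0,-9],-1],
    [[13,-9,0],[0,0,-9],-1],
    [[14,-7,0],[0,0,-9],-1],
    [[15,-4,10],[0,0,-9],-1],
    [[16,-2,20],[0,0,-9],-1],
    [[16,1,20],[0,0,-9],-1],
    [[15,3,18],[0,0,-9],-1],
    [[0,0,0],[0,0,0],-1],
    [[0,0,0],[0,0,0],-1],
  ],
)

```text
t: 12.12
tool_pos: [0.454, -0.0208, 0.1512]
eef_rot: [3.142, 0.001, -3.074]
ft_force: [0.2, -1.1, -0.2]
opening: 0.0853
```

```bash
python3 - <<'E'
from h import *
p,R=pose(); print(p,R.as_euler('xyz')); im,d=snap('wrist','w8'); np.savez('pics/w8.npz',p=p,R=R.as_matrix()); cv2.imwrite('pics/w8b.png',cv2.resize(im,(800,600)))
im,d=snap('top','t8');cv2.imwrite('pics/t8c.png',cv2.resize(im[120:220,200:300],(600,600)))
E
```

```text
[ 0.45396933 -0.02077412  0.15117801] [ 3.14155898e+00  1.36314241e-03 -3.07431078e+00]
```

View pics/w8b.png

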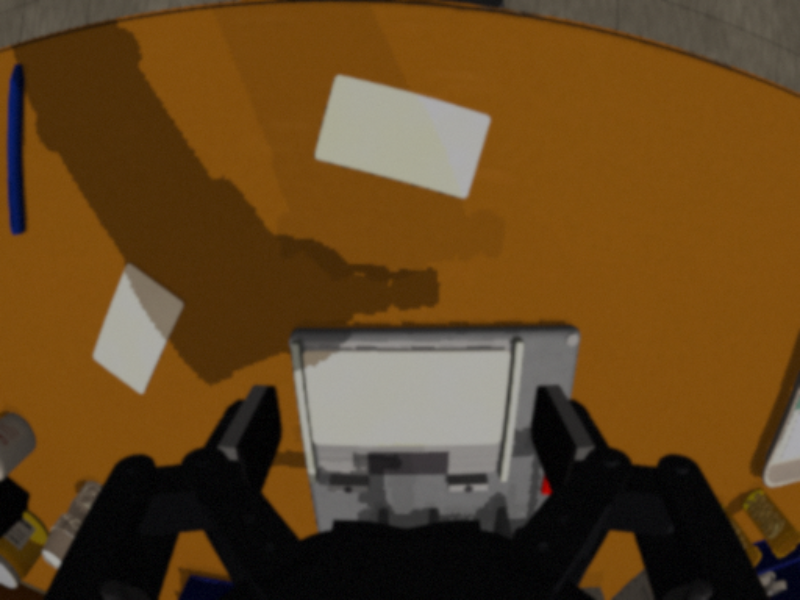

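View pics/t8c.png

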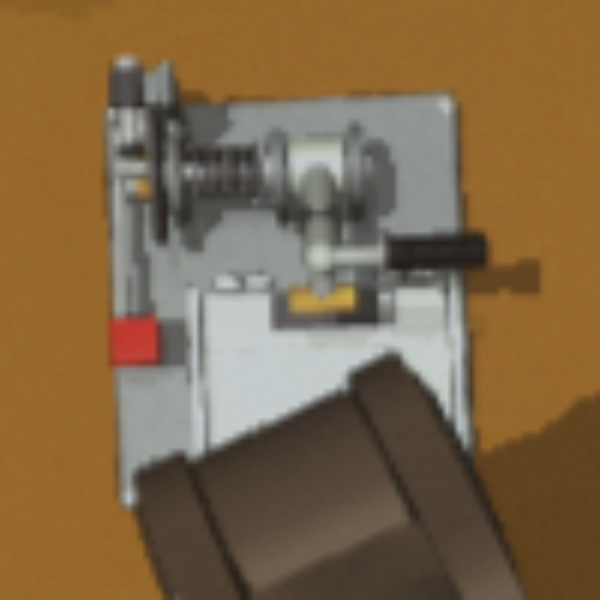

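```bash
python3 - <<'E'
from h import *
I=env.camera_info('top');T=I['cam_to_world']; d=np.load('pics/t8.npy')
v,u=np.mgrid[140:180,235:285]; z=d[140:180,235:285]
q=np.stack([(u-I['cx'])/I['fx']*z,-(v-I['cy'])/I['fy']*z,-z,z*0+1],-1)@T.T
c,s=np.cos(.071),np.sin(.071); X=q[...,:2]-[.6035,-.0089]; cx=c*X[...,0]+s*X[...,1]; cy=-s*X[...,0]+c*X[...,1]
m=(q[...,2]>.06)&(abs(cy)<.09)
for lo in range(-90,90,15):
    k=m&(cy>lo/1e3)&(cy<(lo+15)/1e3)
    if k.any():
        i=np.argmin(np.where(k,cx,9)); print(lo,'minx',cx.flat[i].round(4),'z',q[...,2].flat[i].round(3))
# card edges from w8
a=np.load('pics/w8.npz'); p=a['p'];R=Ro.from_matrix(a['R'])
def C(P): X=P[:2]-[.6035,-.0089]; return ((c*X[0]+s*X[1])*1e3).round(1),((-s*X[0]+c*X[1])*1e3).round(1)
for n,(x,y,zz) in {'nearL?':(302,349,27),'nearR':(510,349,27),'farL':(315,446,27),'farR':(498,446,27),'guideRn':(297,340,29),'guideLn':(517,340,29)}.items(): print(n,C(onz(x*.64,y*.64,zz/1e3,p,R)))
print(C(p))
E
```

```text
-90 minx -0.0074 z 0.172
-75 minx -0.0089 z 0.166
-60 minx -0.0092 z 0.17
-45 minx -0.0087 z 0.172
-30 minx -0.0895 z 0.536
-15 minx -0.1596 z 1.228
0 minx -0.0211 z 0.122
15 minx -0.0207 z 0.123
30 minx 0.0464 z 0.081
45 minx 0.0468 z 0.081
nearL? (np.float64(-108.4), np.float64(-68.0))
nearR (np.float64(-108.0), np.float64(66.5))
farL (np.float64(-30.3), np.float64(-66.7))
farR (np.float64(-29.8), np.float64(65.5))
guideRn (np.float64(-115.6), np.float64(-70.2))
guideLn (np.float64(-115.2), np.float64(70.1))
(np.float64(-150.0), np.float64(-1.2))
```

drive_tool(
  commands=[
    [[0,0,50],[0,0,0],-1],
    [[0,0,50],[0,0,0],-1],
    [[0,0,30],[0,0,0],-1],
    [[0,0,10],[0,0,0],-1],
    [[0,0,0],[0,0,0],-1],
    [[0,0,0],[0,0,0],-1],
  ],
)

```text
t: 12.98
tool_pos: [0.454, -0.0207, 0.0117]
eef_rot: [-3.141, 0.002, -3.071]
ft_force: [0.2, 0.1, -0.5]
opening: 0.0854
```

```bash
python3 - <<'E'
from h import *
p,R=pose(); print(p,R.as_euler('xyz')); im,d=snap('wrist','w9'); np.savez('pics/w9.npz',p=p,R=R.as_matrix()); cv2.imwrite('pics/w9b.png',cv2.resize(im,(800,600)))
im,d=snap('scene','s9');cv2.imwrite('pics/s9c.png',cv2.resize(im[150:280,180:340],(736,598)))
E
```

```text
[ 0.4540445  -0.02066919  0.0116589 ] [-3.14120802e+00  2.18760750e-03 -3.07108988e+00]
```

View pics/w9b.png

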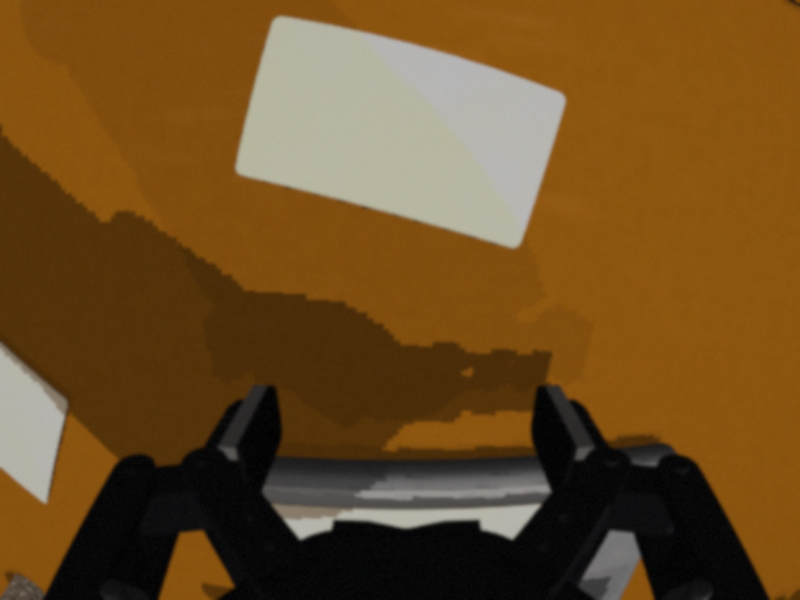

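View pics/s9c.png

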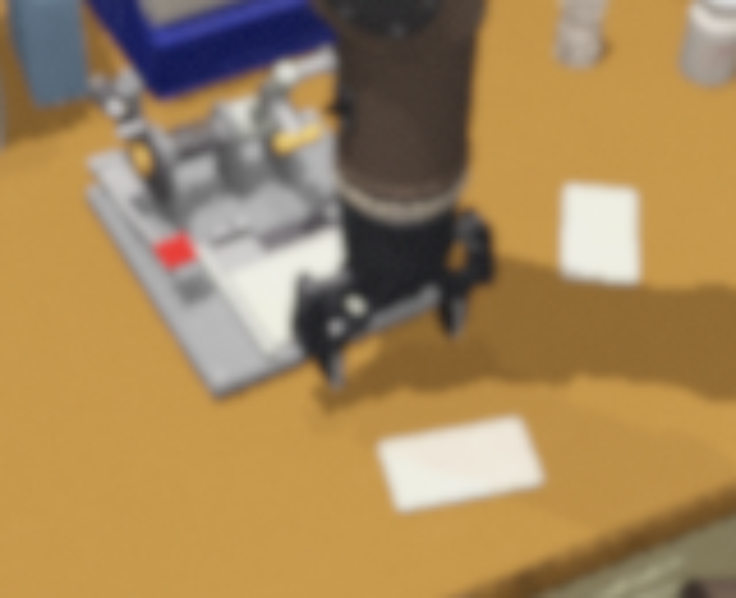

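```bash
python3 - <<'E'
from h import *
a=np.load('pics/w9.npz'); p=a['p'];R=Ro.from_matrix(a['R']); d=np.load('pics/w9.npy'); I=env.camera_info('wrist'); f=-(R.as_matrix()@I['tool_from_camera'][:3,:3])[:,2]
c,s=np.cos(.071),np.sin(.071)
for (lo,hi) in [((215,280)),((530,600))]:
  L=[]
  for y in range(380,450,4):
    for x in range(lo,hi,4):
        u,v=int(x*.64),int(y*.64); o,r=ray(u,v,p,R); q=o+r*d[v,u]/(r@f)
        X=q[:2]-[.6035,-.0089]
        if d[v,u]>0 and q[2]<.06 and q[2]>.012: L.append((q[2],c*X[0]+s*X[1],-s*X[0]+c*X[1],x,y))
  L.sort(); print(np.round(L[:6],4).tolist())
  L=np.array(L);k=L[:,3]; print(np.round(np.percentile(L[:,0],[0,5,25]),4), 'x range',L[:,1].min().round(4),L[:,1].max().round(4),'y',L[:,2].min().round(4),L[:,2].max().round(4))
E
```

```text
[[0.0249, -0.1541, -0.0434, 279.0, 400.0], [0.0267, -0.1509, -0.0433, 279.0, 412.0], [0.0267, -0.154, -0.0429, 279.0, 404.0], [0.027, -0.1491, -0.0435, 279.0, 416.0], [0.0271, -0.1524, -0.043, 279.0, 408.0], [0.0273, -0.1604, -0.043, 275.0, 388.0]]
[0.0249 0.0289 0.0355] x range -0.1636 -0.1412 y -0.0569 -0.0428
[[0.0267, -0.1477, 0.0424, 534.0, 420.0], [0.0268, -0.1523, 0.0418, 534.0, 408.0], [0.0271, -0.1512, 0.0418, 534.0, 412.0], [0.0272, -0.1493, 0.0421, 534.0, 416.0], [0.0274, -0.1593, 0.0423, 538.0, 392.0], [0.0275, -0.1605, 0.0421, 538.0, 388.0]]
[0.0267 0.0301 0.0364] x range -0.1634 -0.1405 y 0.0416 0.0556
```

drive_tool(
  commands=[
    [[-5,0,1.5],[0,0,0],-1],
    [[-10,0,0],[0,0,0],-1],
    [[-8,0,0],[0,0,0],-1],
    [[0,0,0],[0,0,0],-1],
  ],
)

```text
t: 13.58
tool_pos: [0.4768, -0.0188, 0.009]
eef_rot: [3.141, 0.001, -3.071]
ft_force: [-0.0, -0.7, 0.3]
opening: 0.0854
```

drive_tool(
  commands=[
    [[-3,0,0],[0,0,0],-1],
    [[-3,0,0],[0,0,0],-1],
    [[-3,0,0],[0,0,0],-1],
    [[-3,0,0],[0,0,0],-1],
    [[-3,0,0],[0,0,0],-1],
    [[0,0,0],[0,0,0],-1],
  ],
)

```text
t: 14.32
tool_pos: [0.4911, -0.018, 0.009]
eef_rot: [3.142, 0.0, -3.071]
ft_force: [-0.4, -0.8, 0.0]
opening: 0.0853
```

```bash
python3 - <<'E'
from h import *
p,R=pose(); print(p,R.as_euler('xyz')); im,d=snap('wrist','w10'); cv2.imwrite('pics/w10b.png',cv2.resize(im,(800,600)))
im,d=snap('scene','s10');cv2.imwrite('pics/s10c.png',cv2.resize(im[170:260,190:300],(733,600)))
E
```

```text
[ 0.49107811 -0.01795297  0.00895566] [ 3.14152424e+00  2.44257669e-04 -3.07062042e+00]
```

View pics/s10c.png

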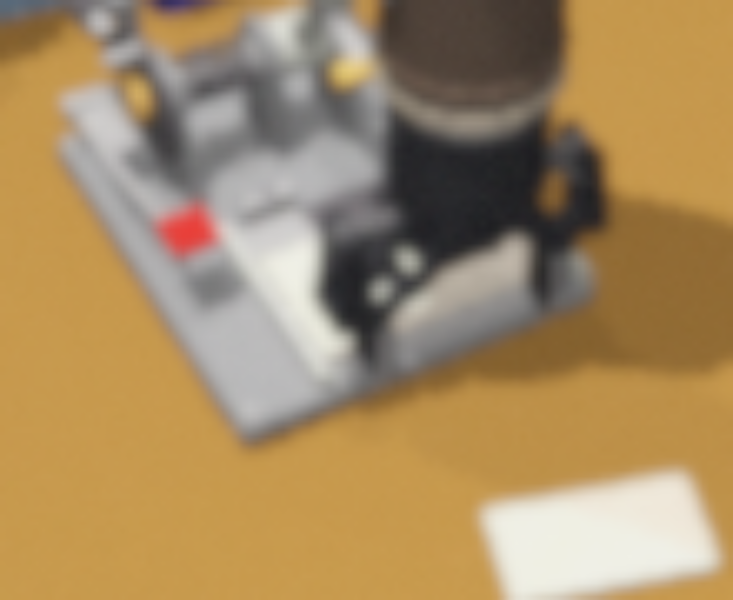

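View pics/w10b.png

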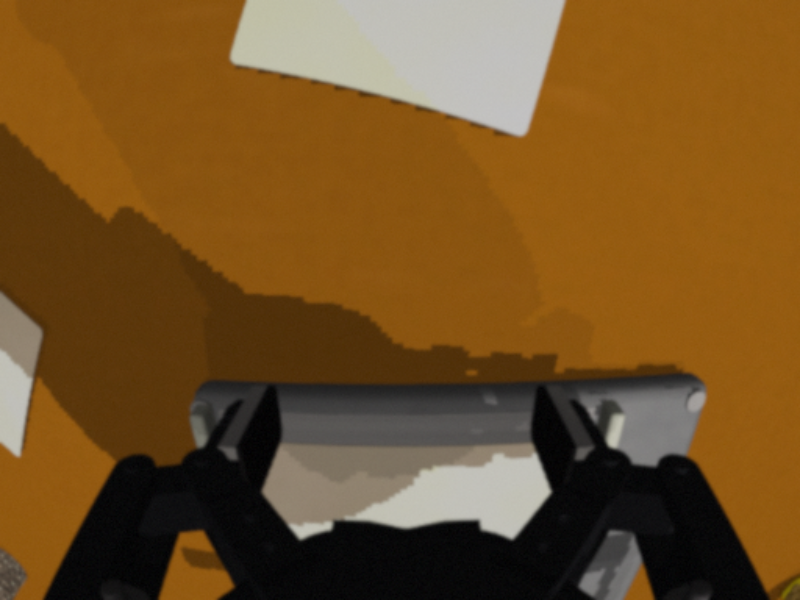

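```bash
cat >> h.py <<'E'
c_,s_=np.cos(.071),np.sin(.071)
def C(P): X=P[:2]-[.6035,-.0089]; return float(round((c_*X[0]+s_*X[1])*1e3,1)),float(round((-s_*X[0]+c_*X[1])*1e3,1))
E
python3 - <<'E'
from h import *
p,R=pose()
for x,y in [(300,445),(400,446),(520,443)]: print(C(onz(x*.64,y*.64,.027,p,R)))
for x,y in [(300,384),(400,384),(520,381)]: print('base',C(onz(x*.64,y*.64,.020,p,R)))
for x,y in [(210,405),(616,412)]: print('guide',C(onz(x*.64,y*.64,.029,p,R)))
E
```

```text
(-102.3, -36.4)
(-103.0, -2.4)
(-103.1, 38.3)
base (-122.5, -35.6)
base (-123.1, -2.4)
base (-123.6, 37.3)
guide (-118.0, -65.7)
guide (-114.9, 70.9)
```

drive_tool(
  commands=[
    [[-3,0,0],[0,0,0],-1],
    [[-3,0,0],[0,0,0],-1],
    [[-3,0,0],[0,0,0],-1],
    [[-3,0,0],[0,0,0],-1],
    [[-3,0,0],[0,0,0],-1],
    [[-3,0,0],[0,0,0],-1],
    [[-3,0,0],[0,0,0],-1],
    [[0,0,0],[0,0,0],-1],
  ],
)

```text
t: 15.42
tool_pos: [0.5121, -0.0164, 0.009]
eef_rot: [3.141, 0.0, -3.071]
ft_force: [-0.4, 0.8, 0.3]
opening: 0.0858
```

```bash
python3 - <<'E'
from h import *
p,R=pose(); print(p,C(p),R.as_euler('xyz')); im,d=snap('wrist','w11'); cv2.imwrite('pics/w11b.png',cv2.resize(im,(800,600)))
im,d=snap('scene','s11');cv2.imwrite('pics/s11c.png',cv2.resize(im[160:230,190:300],(790,503)))
E
```

```text
[ 0.51211045 -0.01642749  0.00895258] (-91.7, -1.0) [ 3.14146091e+00  3.58674501e-04 -3.07062994e+00]
```

View pics/s11c.png

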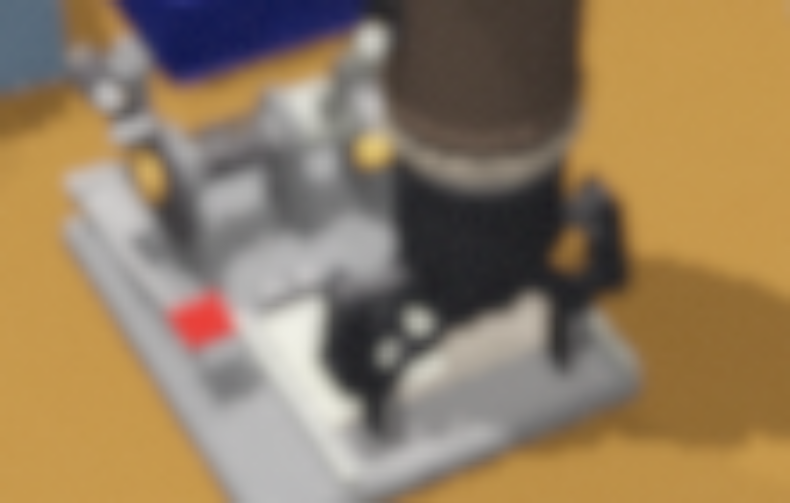

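View pics/w11b.png

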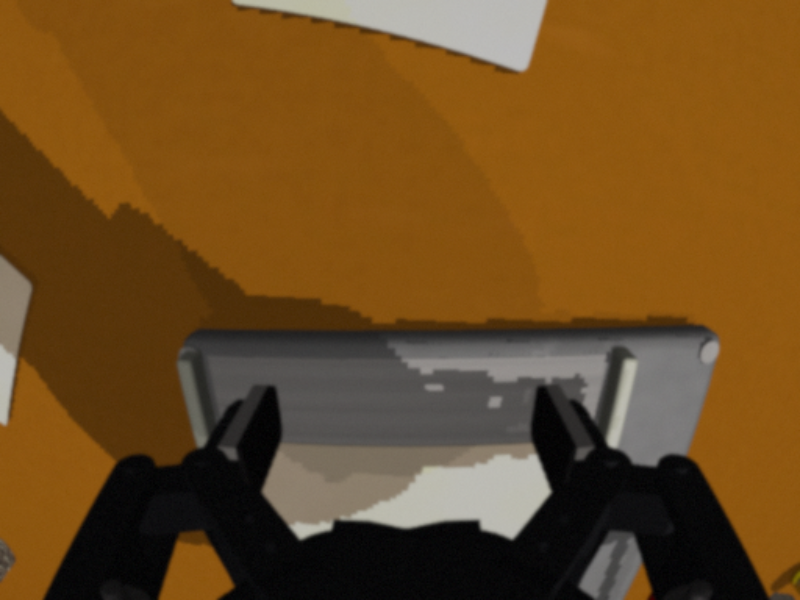

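drive_tool(
  commands=[
    [[-1.5,0,0],[0,0,0],-1],
    [[-1.5,0,0],[0,0,0],-1],
    [[-1,0,0],[0,0,0],-1],
    [[-1,0,0],[0,0,0],-1],
  ],
)

```text
t: 16.02
tool_pos: [0.5167, -0.0161, 0.0089]
eef_rot: [-3.142, -0.0, -3.071]
ft_force: [-0.2, -0.2, 0.5]
opening: 0.0852
```

drive_tool(
  commands=[
    [[-1,0,0],[0,0,0],-1],
    [[0,0,0],[0,0,0],-1],
  ],
)

```text
t: 16.27
tool_pos: [0.5179, -0.0161, 0.009]
eef_rot: [3.142, 0.0, -3.071]
ft_force: [0.3, -0.2, -0.0]
opening: 0.0856
```

drive_tool(
  commands=[
    [[-1,0,0],[0,0,0],-1],
    [[0,0,0],[0,0,0],-1],
  ],
)

```text
t: 16.52
tool_pos: [0.5188, -0.016, 0.009]
eef_rot: [-3.142, 0.0, -3.071]
ft_force: [0.5, 0.3, -0.3]
opening: 0.0855
```

drive_tool(
  commands=[
    [[-1,0,0],[0,0,0],-1],
    [[0,0,0],[0,0,0],-1],
  ],
)

```text
t: 16.77
tool_pos: [0.5198, -0.0159, 0.009]
eef_rot: [-3.142, 0.0, -3.071]
ft_force: [-0.0, -0.0, -0.8]
opening: 0.0853
```

drive_tool(
  commands=[
    [[-1,0,0],[0,0,0],-1],
    [[0,0,0],[0,0,0],-1],
  ],
)

```text
t: 17.02
tool_pos: [0.5206, -0.016, 0.0089]
eef_rot: [-3.141, -0.0, -3.071]
ft_force: [-0.6, -0.5, 1.2]
opening: 0.0854
```

```bash
python3 - <<'E'
from h import *
p,R=pose(); print(p,C(p),env.get_state()['ft_force']); im,d=snap('wrist','w12'); cv2.imwrite('pics/w12b.png',cv2.resize(im,(800,600)))
E
```

```text
[ 0.52056864 -0.01595637  0.00889256] (-83.2, -1.2) [-0.57855203 -0.51556474  1.18583163]
```

View pics/w12b.png

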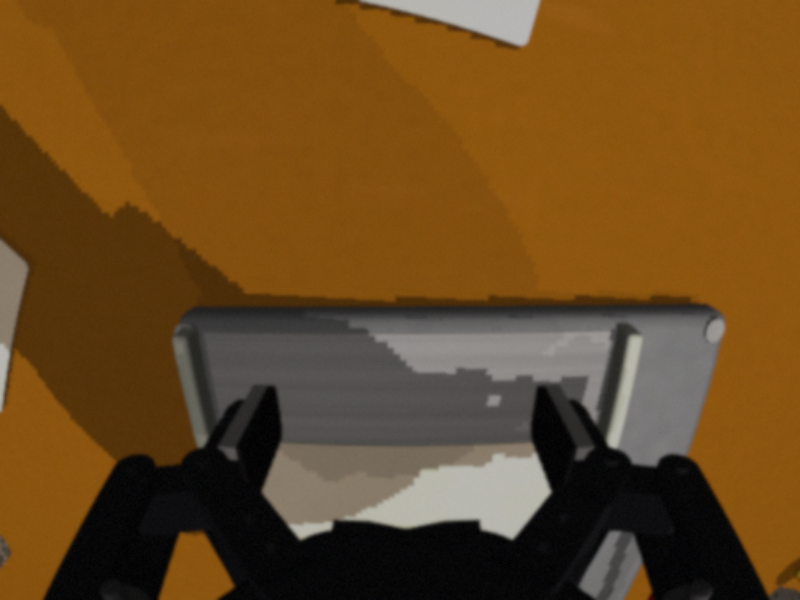

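drive_tool(
  commands=[
    [[-1,0,0],[0,0,0],-1],
    [[0,0,0],[0,0,0],-1],
  ],
)

```text
t: 17.32
tool_pos: [0.5207, -0.016, 0.0087]
eef_rot: [-3.141, -0.002, -3.07]
ft_force: [-5.5, -0.5, 3.2]
opening: 0.0853
```

drive_tool(
  commands=[
    [[1,0,0],[0,0,0],-1],
    [[4,0,0],[0,0,0],-1],
    [[15,0,0],[0,0,0],-1],
    [[20,0,-5],[0,0,0],-1],
    [[20,0,-40],[0,0,0],-1],
    [[10,0,-60],[0,0,0],-1],
    [[0,0,-50],[0,0,0],-1],
    [[0,0,0],[0,0,0],-1],
    [[0,0,0],[0,0,0],-1],
  ],
)

```text
t: 18.45
tool_pos: [0.4512, -0.0213, 0.1636]
eef_rot: [-3.14, -0.0, -3.071]
ft_force: [-0.3, 0.1, -0.5]
opening: 0.0855
```

```bash
python3 - <<'E'
from h import *
p,R=pose(); print(p,C(p),R.as_euler('xyz')); im,d=snap('wrist','w13'); np.savez('pics/w13.npz',p=p,R=R.as_matrix()); cv2.imwrite('pics/w13b.png',cv2.resize(im[190:340,150:390],(800,500),interpolation=cv2.INTER_CUBIC))
im,d=snap('scene','s13');im2,d=snap('top','t13');cv2.imwrite('pics/st13.png',np.hstack([cv2.resize(im[160:240,190:280],(450,400)),cv2.resize(im2[130:210,210:280],(350,400))]))
E
```

```text
[ 0.45117195 -0.02128     0.16361117] (-152.8, -1.5) [-3.14049086e+00 -3.95177921e-05 -3.07123362e+00]
```

View pics/w13b.png

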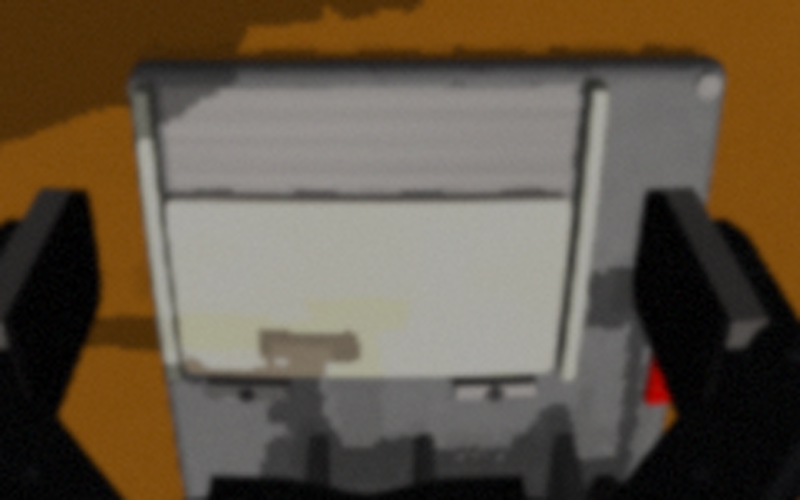

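View pics/st13.png

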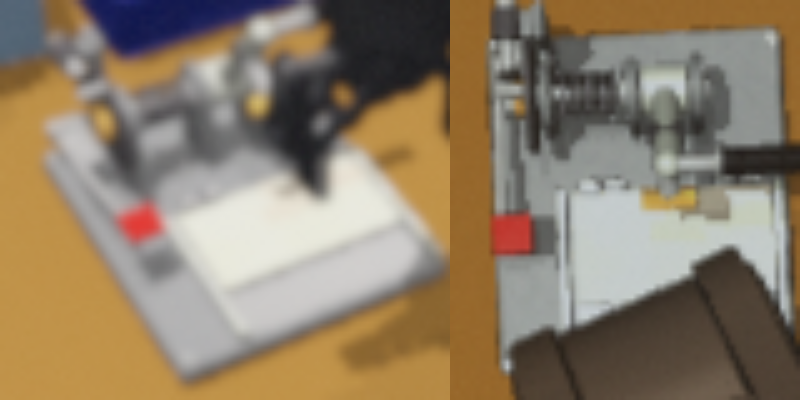

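drive_tool(
  commands=[
    [[0,40,0],[0,0,0],1],
    [[-20,40,0],[0,0,0],1],
    [[-50,23.5,0],[0,0,0],1],
    [[-52.5,0,0],[0,0,0],1],
    [[0,0,30],[0,0,0],1],
    [[0,0,30],[0,0,0],1],
    [[0,0,0],[0,0,0],1],
    [[0,0,0],[0,0,0],1],
  ],
)

```text
t: 19.6
tool_pos: [0.5668, 0.0916, 0.1043]
eef_rot: [3.141, -0.0, -3.07]
ft_force: [-0.1, -0.2, 0.2]
opening: 0.0002
```

```bash
python3 - <<'E'
from h import *
p,R=pose(); print(p,C(p),R.as_euler('xyz')); im,d=snap('wrist','w14'); cv2.imwrite('pics/w14b.png',cv2.resize(im,(800,600)))
im,d=snap('scene','s14');im2,d=snap('top','t14');cv2.imwrite('pics/st14.png',np.hstack([cv2.resize(im[140:230,180:280],(440,400)),cv2.resize(im2[130:210,210:280],(350,400))]))
E
```

```text
[0.56676651 0.09163542 0.10431366] (-29.5, 102.9) [ 3.14122809e+00 -1.81033384e-04 -3.07002282e+00]
```

View pics/w14b.png

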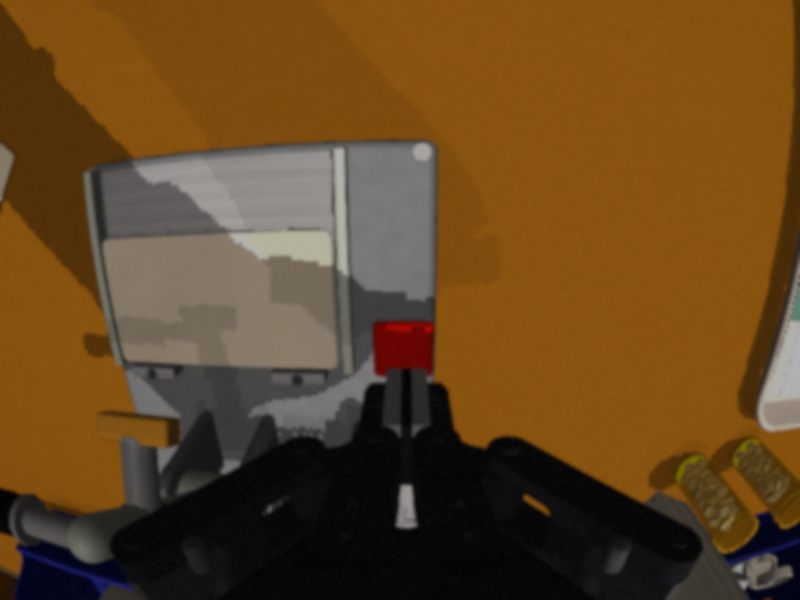

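View pics/st14.png

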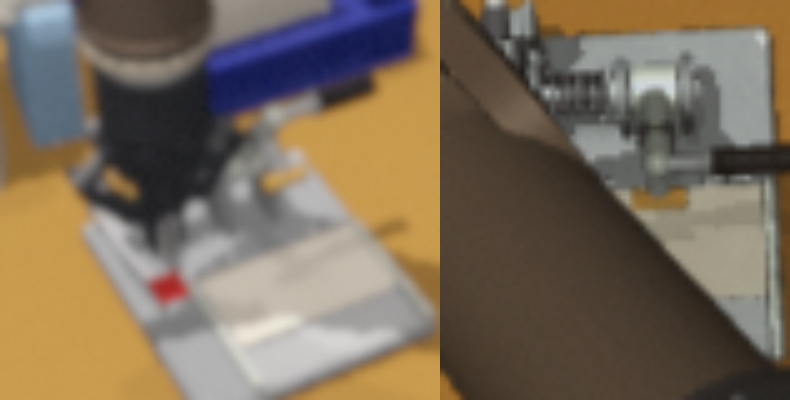

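drive_tool(
  commands=[
    [[3,0,15],[0,0,0],1],
    [[0,0,15],[0,0,0],1],
    [[0,0,5],[0,0,0],1],
    [[0,0,0],[0,0,0],1],
  ],
)

```text
t: 20.25
tool_pos: [0.5629, 0.0906, 0.0683]
eef_rot: [-3.141, -0.002, -3.07]
ft_force: [-0.6, -0.9, 1.6]
opening: 0.0004
```

drive_tool(
  commands=[
    [[0,0,4],[0,0,0],1],
    [[0,0,3],[0,0,0],1],
    [[0,0,3],[0,0,0],1],
    [[0,0,2],[0,0,0],1],
    [[0,0,2],[0,0,0],1],
    [[0,0,0],[0,0,0],1],
  ],
)

```text
t: 21.0
tool_pos: [0.564, 0.091, 0.0548]
eef_rot: [3.141, 0.0, -3.071]
ft_force: [0.7, 0.5, -0.2]
opening: -0.0004
```

```bash
python3 - <<'E'
from h import *
p,R=pose(); print(p,C(p),env.get_state()['ft_force']); im,d=snap('wrist','w15'); 
im2,d=snap('scene','s15');cv2.imwrite('pics/st15.png',np.hstack([cv2.resize(im2[140:230,180:280],(440,400)),cv2.resize(im[:,:256],(267,400))]))
E
```

```text
[0.5640307  0.09103805 0.05480723] (-32.3, 102.5) [ 0.73787673  0.49819498 -0.18180794]
```

View pics/st15.png

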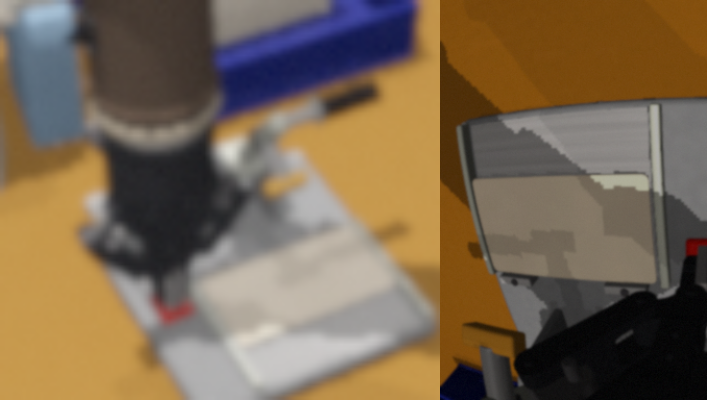

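```bash
python3 - <<'E'
from h import *
p,R=pose(); print(p,env.get_state()['ft_force']); im,d=snap('wrist','w16'); 
im2,d=snap('scene','s16');cv2.imwrite('pics/st16.png',np.hstack([cv2.resize(im2[140:230,180:280],(660,600))])); cv2.imwrite('pics/w16b.png',cv2.resize(im[150:330,150:390],(800,600)))
E
```

```text
[0.56401758 0.09104997 0.05496121] [ 0.29625232  0.44579429 -0.3167758 ]
```

View pics/st16.png

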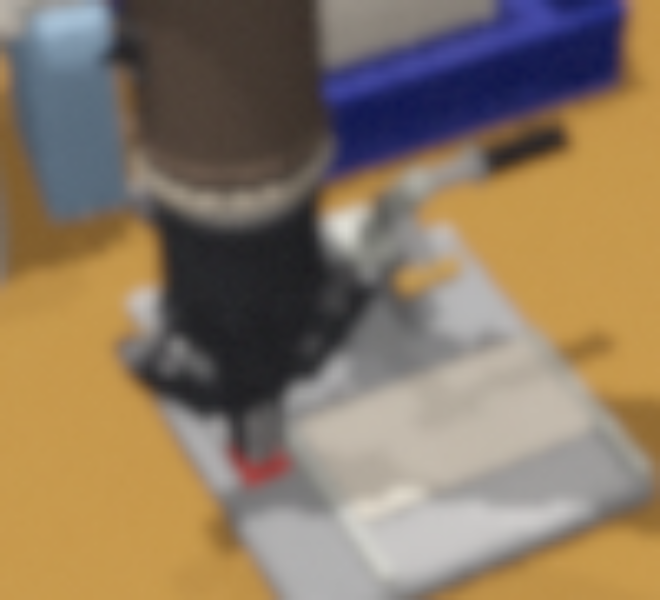

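View pics/w16b.png

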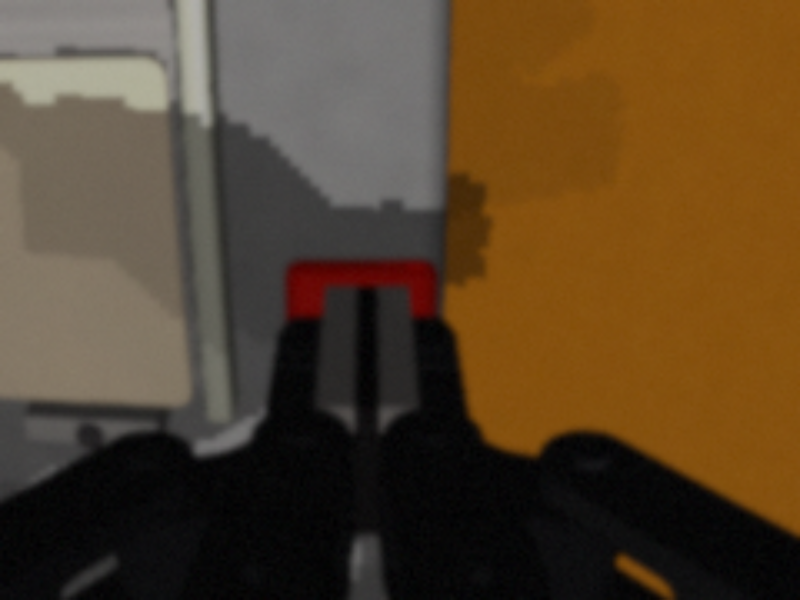

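```bash
python3 - <<'E'
from h import *
I=env.camera_info('scene');T=I['cam_to_world']
for f in ('s0','s13','s14','s15','s16'):
    im=cv2.imread(f'pics/{f}.png');d=np.load(f'pics/{f}.npy')
    b,g,r=[im[...,i].astype(int) for i in range(3)]; m=(r>120)&(g<70)&(b<80); m[:180]=0;m[230:]=0;m[:,:200]=0;m[:,240:]=0
    v,u=np.nonzero(m); z=d[v,u]; q=T@np.array([(u-I['cx'])/I['fx']*z,-(v-I['cy'])/I['fy']*z,-z,z*0+1])
    print(f,len(u),np.percentile(q[2],[10,30,50,70,90]).round(4),np.median(q,1).round(4)[:2])
E
python3 -c "
from h import *
a=pose(); p,R=a; d=np.load('pics/w16.npy'); I=env.camera_info('wrist'); f=-(R.as_matrix()@I['tool_from_camera'][:3,:3])[:,2]
for X,Y in [(310,273),(360,272),(425,273),(300,305),(428,305)]:
    u,v=int(150+X*.3),int(150+Y*.3); o,r=ray(u,v,p,R); print(o+r*d[v,u]/(r@f))
"
```

```text
s0 20 [0.0636 0.0653 0.0664 0.0672 0.0675] [0.568 0.091]
s13 13 [0.0643 0.0656 0.0661 0.0664 0.067 ] [0.5662 0.0898]
s14 21 [0.064  0.0654 0.0658 0.0662 0.0675] [0.5667 0.0914]
s15 6 [0.0479 0.0483 0.0495 0.0522 0.0541] [0.5544 0.0901]
s16 9 [0.0473 0.0484 0.0491 0.0556 0.0582] [0.5549 0.0915]
[0.55396608 0.08158305 0.05054247]
[0.55374786 0.08991258 0.04973587]
[0.55317902 0.10052611 0.04940801]
[0.55963566 0.08024924 0.05200468]
[0.5582248 0.1014493 0.0517864]
```

drive_tool(
  commands=[
    [[0,0,2],[0,0,0],1],
    [[0,0,0],[0,0,0],1],
  ],
)

```text
t: 21.45
tool_pos: [0.5637, 0.0909, 0.0528]
eef_rot: [-3.141, -0.0, -3.071]
ft_force: [-0.0, -0.1, 0.4]
opening: 0.0001
```

```bash
python3 - <<'E'
from h import *
p,R=pose(); print(p,env.get_state()['ft_force'],env.get_state()['ft_torque']); im,d=snap('wrist','w17'); 
im2,d=snap('scene','s17')
L=[cv2.resize(cv2.imread(f'pics/{f}.png')[140:230,200:280],(400,450)) for f in('s14','s17')]
cv2.imwrite('pics/cmp17.png',np.hstack(L)); cv2.imwrite('pics/w17b.png',cv2.resize(im,(800,600)))
E
```

```text
[0.56365606 0.09088341 0.05277008] [-0.00924545 -0.1103803   0.43044655] [-0.01813696  0.03051617 -0.00992568]
```

View pics/cmp17.png

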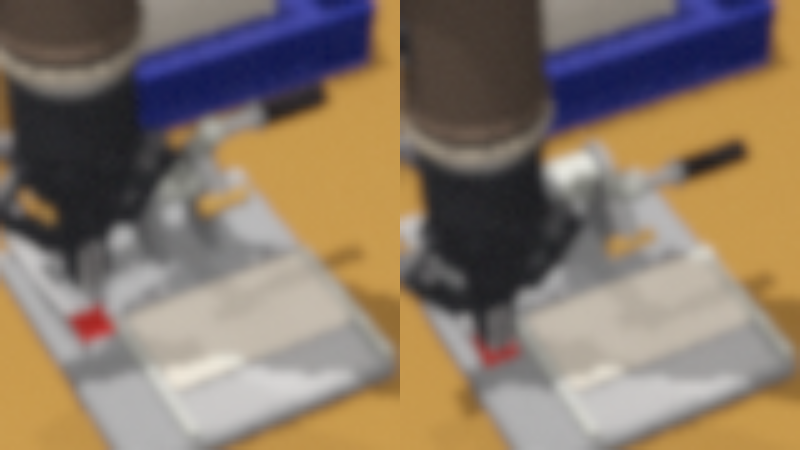

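View pics/w17b.png

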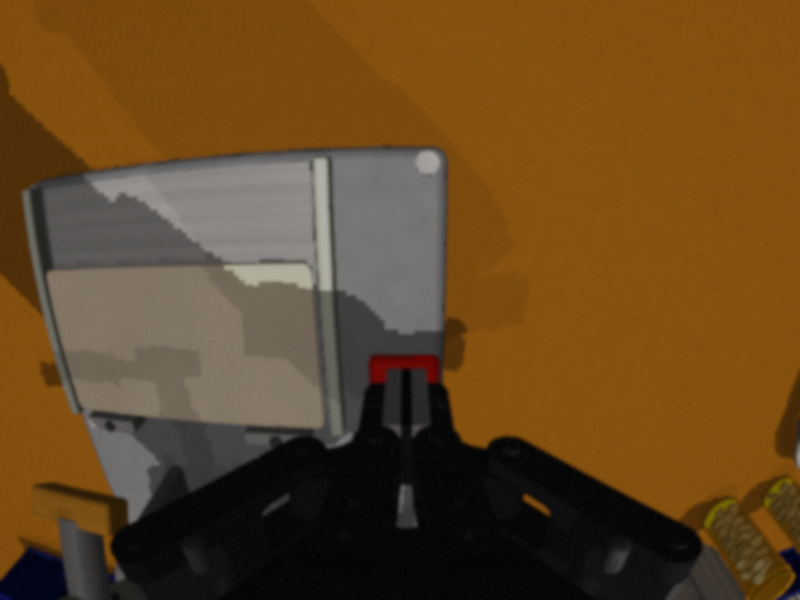

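```bash
python3 - <<'E'
from h import *
im2,d2=snap('top','t18'); im,d=snap('scene','s18')
I=env.camera_info('scene');T=I['cam_to_world']
for f in ('s14','s15','s17','s18'):
    m=cv2.imread(f'pics/{f}.png').astype(int);dd=np.load(f'pics/{f}.npy'); 
    k=(m.max(2)<75); k[:150]=0;k[185:]=0;k[:,:248]=0;k[:,280:]=0
    v,u=np.nonzero(k); z=dd[v,u]; q=(T@np.array([(u-I['cx'])/I['fx']*z,-(v-I['cy'])/I['fy']*z,-z,z*0+1]))[:3]
    k2=(q[1]<-.045)&(q[2]>.05); q=q[:,k2]; 
    if q.shape[1]: print(f,q.shape[1],np.median(q,1).round(4))
cv2.imwrite('pics/t18c.png',np.hstack([cv2.resize(im2[130:210,210:290],(400,400)),cv2.resize(im[150:220,210:280],(400,400))]))
E
```

```text
s14 39 [ 0.6011 -0.0655  0.17  ]
s15 29 [ 0.5958 -0.0661  0.1661]
s17 26 [ 0.573  -0.0673  0.1434]
```

View pics/t18c.png

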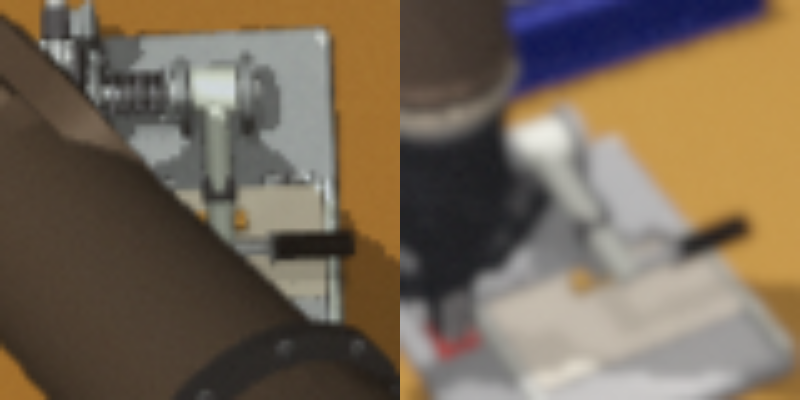

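The arm was caught in mid-fall in the earlier frames. It is now down, so I'll lift off and check.

drive_tool(
  commands=[
    [[0,0,-5],[0,0,0],1],
    [[0,0,-30],[0,0,0],1],
    [[0,0,-50],[0,0,0],1],
    [[50,0,-50],[0,0,0],1],
    [[50,0,-20],[0,0,0],1],
    [[30,0,0],[0,0,0],1],
    [[0,0,0],[0,0,0],1],
    [[0,0,0],[0,0,0],1],
    [[0,0,0],[0,0,0],1],
  ],
)

```text
t: 22.78
tool_pos: [0.4407, 0.0823, 0.2021]
eef_rot: [3.141, 0.0, -3.071]
ft_force: [0.6, -0.2, 0.4]
opening: -0.0
```

```bash
python3 - <<'E'
from h import *
p,R=pose(); print(p); im,d=snap('wrist','w19'); np.savez('pics/w19.npz',p=p,R=R.as_matrix()); im2,d=snap('top','t19'); im3,_=snap('scene','s19'); cv2.imwrite('pics/w19b.png',cv2.resize(im,(800,600)))
cv2.imwrite('pics/st19.png',np.hstack([cv2.resize(im2[130:210,210:290],(400,400)),cv2.resize(im3[150:240,190:280],(400,400))]))
E
```

```text
[0.44070817 0.08228929 0.20205255]
```

View pics/w19b.png

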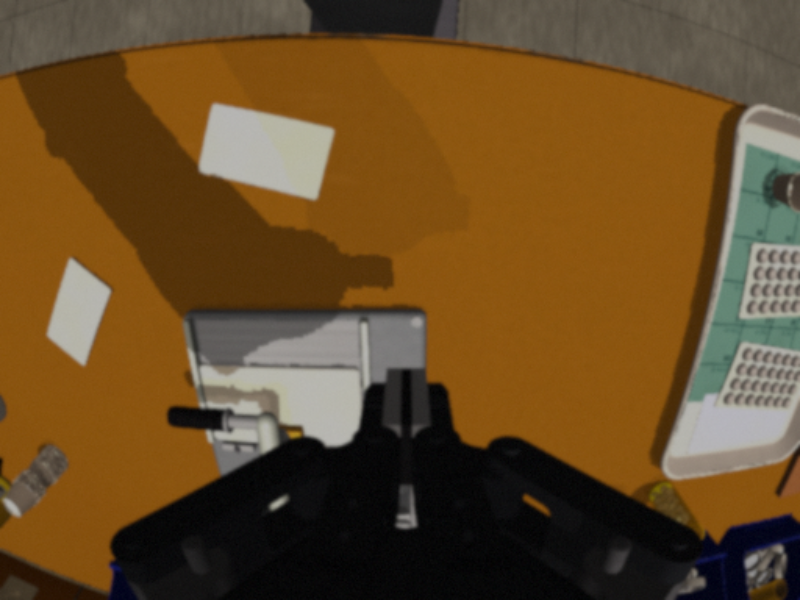

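View pics/st19.png

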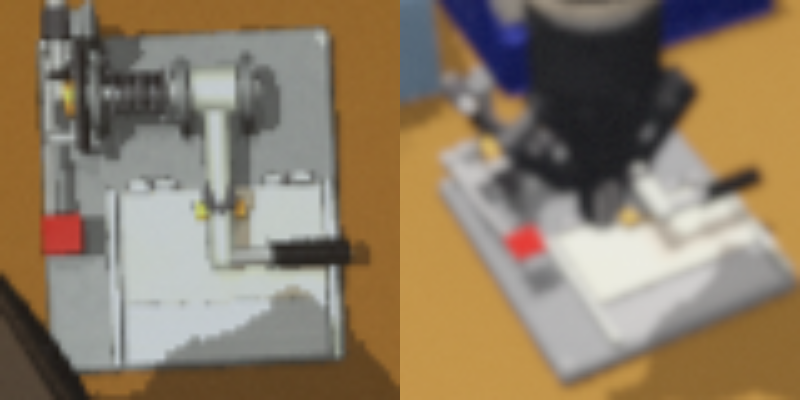

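```bash
python3 - <<'E'
from h import *
a=np.load('pics/w19.npz'); p=a['p'];R=Ro.from_matrix(a['R'])
for x,y in [(210,365),(280,367),(355,368)]: print('near edge',C(onz(x*.64,y*.64,.027,p,R)))
a=np.load('pics/w13.npz'); p=a['p'];R=Ro.from_matrix(a['R'])
for x,y in [(180,197),(560,197)]: print('before strike',C(onz(150+x*.3,190+y*.3,.027,p,R)))
print(env.finish_job())
E
```

```text
near edge (-73.6, -57.4)
near edge (-74.1, 3.8)
near edge (-74.5, 63.9)
before strike (-74.1, -62.3)
before strike (-74.1, 62.7)
the job is handed in; nothing more can be done
None
```

The card is home under the striker, the arm was tripped onto it, and I have handed the job in at about 23 s of the 72 s allowed. The hand-in gives no verdict.

- **Cocking:** I drew the striker back by its handle until the lever snapped up, which by the tool position was at about 1.17–1.19 rad. The buffer was not forced: the pull at the handle stayed at about 10 N. On easing off, the sear held, and I let go of the handle.
- **Card:** I pushed it in with both open fingertips until it stopped against the back stops at about 5.5 N.
- **Trip:** I pressed the paddle about 13–15 mm and the arm came down. The contact force read about zero and the arm still looked up in the first pictures, because they caught it in mid-fall. The next pictures showed it down on the card.

**Last checks:**
- The arm rests on the card and the paddle is back up.
- The card's near edge reads 74 mm before the stop line, both before and after the strike. Home is 75 mm, so that is within the 2 mm calibration error.
- The two ends of that edge agree to about 1 mm.
- The robot is clear of everything, and I did not touch the other things on the bench.

**Disagreements:** the camera and robot positions differed by about 3 mm along the feed direction, so I relied on contact force for the final push. The arm angle worked out from the tool position after easing off was about 0.05 rad lower than expected. I put that down to the handle shifting in the pads, because the force direction and the raised paddle both showed the sear had caught.

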